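# Clear, load and start the tube rocker

### The arm

A 7-joint arm with a two-finger parallel gripper is mounted at the origin on the work surface. World frame = base frame: x ahead of the robot, y to its left, z up, the work surface at z = 0. Lengths are in m, angles in rad, forces in N, time in s.
With the tool pointing down it reaches from about 0.425 to 0.875 m from the base axis. Payload 4.7 kg.
Tool frame: the origin (TCP) lies at the very end of the fingers, on their centre line; the grasp point (between the pads) lies 19 mm behind it; z points along the fingers, y is the direction in which the jaws open and shut (so a half turn about z gives the same grasp; the last joint's range is limited). The gripper opens to 87 mm and grips with 3 to 60 N. Pads are 19 mm wide; open, the fingers measure 117 mm over their backs; the gripper's body (75 mm by 190 mm) begins 51 mm behind the grasp point.
Start: joints at [1.154, 0.321, -0.07, 1.45, 0.023, 1.371, -0.057], TCP at [0.271, -0.591, 0.223] pointing down, gripper open.
Joint ranges: [-2.86, 2.86], [-0.3, 2.09], [-1.38, 1.24], [0.06, 2.45], [-1.56, 4.7], [0.09, 2.05], [-2.69, 2.69]. Speed limits (rad/s): [2.57, 2.57, 3.14, 3.14, 3.14, 3.14, 3.14].

### API

Orientations are given as a rotation vector (axis times angle).
In Python, from bench import get_state, get_image, close_job gives the robot as it stands.
- The arm moves only by the tool send_rows, never from a script. Its argument "steps" is a list of rows, each an object with "claw": the finger opening in m, from 0 to 0.087; "offset": the shift along the tool's x, y, z in m, a list of three; "turn": the turn about the tool's z in rad. In form: [{"claw": claw, "offset": [tx, ty, tz], "turn": turn}, ...]. A call has 1 to 12 rows; each row is the pose to reach, as a shift and turn from the pose measured when the call began, along the tool's axes at that moment; what a row does not reach only later rows make up. A row lasts 1/8 s, in which the tool goes at most 62.5 mm and 10.7 degrees, less where a joint would pass 70% of its speed; a pose out of reach is approached as far as the arm can. A call with a gripper value outside its range is refused whole. The fingers move at their own pace and stop on an object; "squeeze" is the grip in N (left out, the last holds). Time passes only in rows, so rows that repeat a pose let the fingers close. It gives the time, the measured TCP pose, the force and the opening at its end, in the units of the state.
- get_state(): the state, without advancing time (a new reading comes with each control period).
- get_image(name): name is "scene" or "top"; returns a dict with "pixels" (480x640x3 uint8, blue, green, red), "fx", "fy", "cx", "cy" (pixels), "R" (3x3) and "t" (3): a world point X has camera coordinates R X + t. Camera axes: x right, y down, z forward; pixel columns grow to the right and rows downward; lengths in m; the calibration is good to about 2 mm. A picture is of the moment at which its call begins. There is no depth.
- close_job(): hands the job in, once; it reports no verdict.
The state is a dict: "time": time; "joint_positions": joint angles; "qd": joint speeds; "joint_torque": joint torques, N m; "position": TCP position; "tool_rot": TCP orientation; "ft_force": force on the tool from outside, world axes, zero at the start; "torque": the same for the moment, N m; "grip_width": opening from 0.0 (shut) to 1.0 (fully open).
Only numpy, scipy, OpenCV 4.12 (cv2) and the standard library are available. Lean on these libraries where they do the work, as an engineer would, in place of code of your own. Each camera call takes 0.05 s, during which the arm holds its last target. There are 200 camera calls.

### The job

The specimen canister has been left standing on the tube rocker: lift it off by its handle and stand it upright, wholly on the round cork mat beside. Then lay every sample tube from the grey pad flat on the rocker's platform, one to a channel, roughly centred along the channel and in line with it, all caps towards the control panel, and only when all are laid push the start lever right over to its other side. Keep the canister upright throughout and leave the bottle, the tissues and the orange rack where they are.

Things in the scene. Friction and masses are not known exactly. Their poses are not given: they have to be found in the camera images.
- canister: Round specimen canister, 0.6 kg: red body 100 mm across, white lid 106 mm across with its top at 88 mm, and a rigid arched white handle above the lid. Origin: centre of the underside; z up; the handle's bar runs along its x axis. It starts standing upright on the rocker's platform.
- canister_grip (a point): Middle of the canister's handle bar, 138 mm above the canister's underside. The bar is round, 12 mm thick, and its free length between the two posts is 72 mm; 44 mm of free space between bar and lid. Axes as the canister's.
- rocker: Tube rocker (mixer), fixed to the bench. Origin: on the bench under the middle of its platform; z up; x points along the channels, away from the control panel, which is the low white part on the -x side with a display, a dial and the lever. The aluminium platform is 150 mm (x) by 320 mm (y) with a black top.
- rocker_deck (a point): Middle of the platform's black top, 65 mm above the bench; axes as the rocker's. Seven ribs along x, 5 mm wide and 3 mm high, part the top into six channels 44 mm apart, centred at y = -110, -66, -22, 22, 66, 110 mm; outside them is a plain 25 mm margin, no channel. Tubes lie on the floor between the ribs; the canister starts on the ribs, 68 mm over the bench.
- start_lever (a joint): Start lever of the rocker, rad: about 0 to 0.15 = off (leaning to the rocker's -y side), 1.0 = fully on (leaning to its +y side). It pivots about the rocker's x direction, 52 mm above the bench at x = -122 mm, y = 0 in the rocker frame, stays where it is left and takes about 1 N to move. Anything over 0.8 is on.
- start_lever_tip (a point): Centre of the black ball, 26 mm across, at the tip of the start lever, 70 mm from the pivot. Its height is 113 mm at either end of the swing and 122 mm in between; it travels 67 mm along the rocker's y.
- mat: Round cork mat, fixed, 170 mm across, 4 mm thick, beside the rocker. Origin: centre of its underside, on the bench.
- pad: Grey absorbent pad, fixed, 190 mm (x) by 245 mm (y), 3 mm thick, on the other side of the rocker from the mat; the tubes start lying on it. Origin: centre of its underside.
- dropper: Bystander: amber bottle with a white cap, 38 mm across, 85 mm tall, loose, beyond the rocker. Origin: centre of the underside.
- tissues: Bystander: box of tissues, 100 by 130 by 55 mm, loose, beyond the rocker. Origin: centre of the underside.
- rack: Bystander: empty orange tube rack, 90 by 190 by 52 mm, loose, beyond the rocker. Origin: centre of the underside.
- tube0: Sample tube, 106 mm long, 25 g, clear with a paper band; may be absent. Round body 16 mm thick; at its +x end a square blue cap 17 mm wide and 21 mm long keeps it from rolling. Origin: on the axis at mid-length; x runs along the tube to the cap; it may lie on any side, so y and z are arbitrary. Lying, its axis is 8 mm above what it lies on.
- tube0_cap (a point): Outer end face of tube0's cap, on the axis, 53 mm from the tube's origin.
- tube1: Sample tube, 106 mm long, 25 g, clear with a paper band; may be absent. Round body 16 mm thick; at its +x end a square blue cap 17 mm wide and 21 mm long keeps it from rolling. Origin: on the axis at mid-length; x runs along the tube to the cap; it may lie on any side, so y and z are arbitrary. Lying, its axis is 8 mm above what it lies on.
- tube1_cap (a point): Outer end face of tube1's cap, on the axis, 53 mm from the tube's origin.
- tube2: Sample tube, 106 mm long, 25 g, clear with a paper band; may be absent. Round body 16 mm thick; at its +x end a square blue cap 17 mm wide and 21 mm long keeps it from rolling. Origin: on the axis at mid-length; x runs along the tube to the cap; it may lie on any side, so y and z are arbitrary. Lying, its axis is 8 mm above what it lies on.
- tube2_cap (a point): Outer end face of tube2's cap, on the axis, 53 mm from the tube's origin.
- tube3: Sample tube, 106 mm long, 25 g, clear with a paper band; may be absent. Round body 16 mm thick; at its +x end a square blue cap 17 mm wide and 21 mm long keeps it from rolling. Origin: on the axis at mid-length; x runs along the tube to the cap; it may lie on any side, so y and z are arbitrary. Lying, its axis is 8 mm above what it lies on.
- tube3_cap (a point): Outer end face of tube3's cap, on the axis, 53 mm from the tube's origin.
- tube4: Sample tube, 106 mm long, 25 g, clear with a paper band; may be absent. Round body 16 mm thick; at its +x end a square blue cap 17 mm wide and 21 mm long keeps it from rolling. Origin: on the axis at mid-length; x runs along the tube to the cap; it may lie on any side, so y and z are arbitrary. Lying, its axis is 8 mm above what it lies on.
- tube4_cap (a point): Outer end face of tube4's cap, on the axis, 53 mm from the tube's origin.
- tube5: Sample tube, 106 mm long, 25 g, clear with a paper band; may be absent. Round body 16 mm thick; at its +x end a square blue cap 17 mm wide and 21 mm long keeps it from rolling. Origin: on the axis at mid-length; x runs along the tube to the cap; it may lie on any side, so y and z are arbitrary. Lying, its axis is 8 mm above what it lies on.
- tube5_cap (a point): Outer end face of tube5's cap, on the axis, 53 mm from the tube's origin.
There are look-alikes about, which are no part of the job. What is shaped like the tube2 but green or red is not meant. What is shaped like the tube1 but purple is not meant.

How it is judged:
By the outcome, as a careful person would: the job done as asked, in the order asked, and still so for the second after the job is handed in, with the robot touching nothing.
Of tube0, tube1, tube2, tube3, tube4, tube5 only 4 to 6 are there at a start; the rules pass over those that are not, and their reading is None.
At some moment in a run one of tube0, tube1, tube2, tube3, tube4, tube5 may be knocked a few centimetres aside while the robot is not near it.
It also fails if it takes over 210 s, if anything falls off the work surface, if the arm or the gripper's body presses on something with over 40 N, if the wrist force passes 120 N, or if a joint passes its speed limit or range.

## Working session

There is one attempt and no reset: what is moved stays moved. The work goes in short steps, Python scripts to look and compute and a tool call to move; the robot and the scene stay as the last step left them, time stands still between calls to the robot, and variables do not carry over. Pictures are saved under pics/ and viewed, about 12 in all and at most 16, crops included, and the job is handed in when it is done.

Besides the shell and the picture viewer there is one more tool, called after ">>>" as a command line: name --argument value ..., lists and objects as JSON in quotes. send_rows: Moves the arm, as the interface text tells. Its arguments: {"type":"object","properties":{"steps":{"type":"array","items":{"type":"object","properties":{"claw":{"type":"number"},"offset":{"type":"array","items":{"type":"number"}},"turn":{"type":"number"}}}},"squeeze":{"type":"number"}},"required":["steps"]}

```bash
mkdir -p pics; ls; python3 - <<'E'
from bench import get_state,get_image
import cv2
s=get_state();print({k:(s[k] if not hasattr(s[k],'round') else s[k]) for k in s})
for n in("scene","top"):
    g=get_image(n);cv2.imwrite(f"pics/{n}0.png",g["pixels"]);print(n,g["fx"],g["cx"],g["cy"],g["R"],g["t"])
E
```

```text
pics
{'time': 0.0, 'joint_positions': array([ 1.15407716,  0.32179562, -0.0700327 ,  1.45170532,  0.02259373,
        1.37076798, -0.05690529]), 'qd': array([ 8.07715718e-04,  3.88294005e-04, -5.08222020e-04,  8.89000055e-05,
        1.17465073e-03,  2.22963461e-03, -1.39548348e-03]), 'joint_torque': array([-8.53882921e-04, -4.91287744e+01, -4.04283777e-01, -3.12528419e+01,
       -6.40770094e-02,  4.37431899e-02,  1.55858829e-04]), 'position': array([ 0.27114438, -0.59013291,  0.22146365]), 'tool_rot': array([-3.06721697e+00, -6.71080823e-01,  8.00678670e-04]), 'ft_force': array([0.04480414, 0.502637  , 0.23595832]), 'torque': array([ 0.03189022, -0.02751091,  0.02740661]), 'grip_width': 1.0000162961542507}
scene 477.45004468059716 320.7611701353818 241.72403563363557 [[-0.55236764  0.83347038 -0.0147351 ]
 [ 0.60718684  0.39016529 -0.69216702]
 [-0.57115158 -0.39127762 -0.72158693]] [ 0.24418503 -0.25351103  1.59715732]
top 597.5441102288348 314.5105794580431 241.99063779981523 [[ 0.00782741 -0.99981116  0.01778673]
 [-0.99912561 -0.00855011 -0.04092562]
 [ 0.04106997 -0.01745084 -0.99900387]] [0.04571747 0.54512495 1.60608909]
```

View pics/scene0.png

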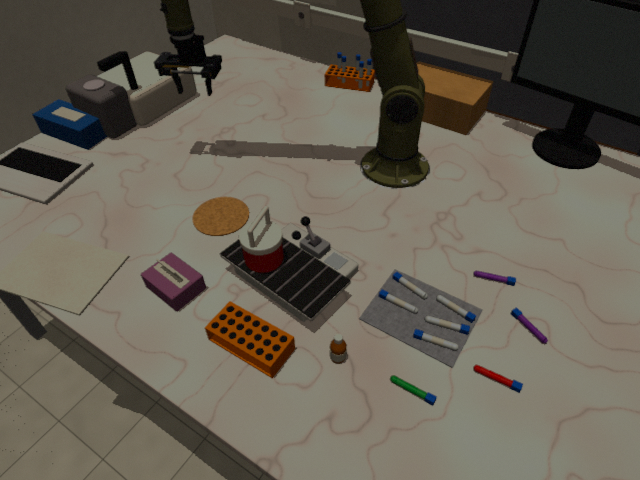

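View pics/top0.png

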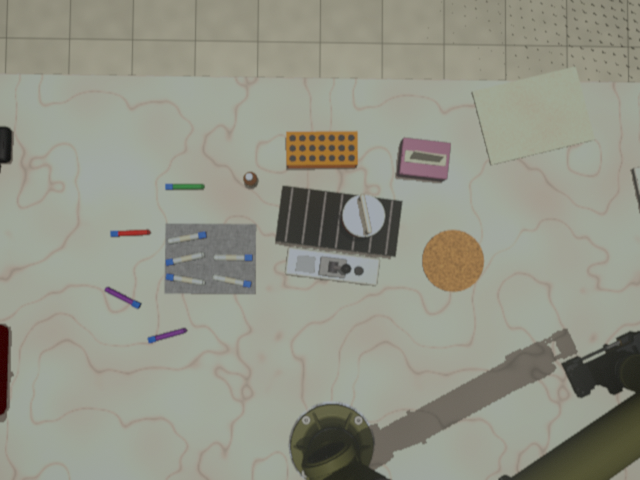

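Both views: 5 blue-capped clear tubes lie on the grey pad (top: (188,238), (186,258), (185,279), (233,258), (232,280)). The look-alikes lie off the pad: green (185,187), red (130,233), purple (123,297) and (167,335). The canister is at (363,215), the mat at (453,261) and the panel at (332,266).

```bash
cat > h.py <<'E'
import numpy as np, cv2
from bench import get_image,get_state
def ray(g,p):
    R=np.array(g["R"]);t=np.array(g["t"])
    d=R.T@np.array([(p[0]-g["cx"])/g["fx"],(p[1]-g["cy"])/g["fy"],1]);return -R.T@t,d/np.linalg.norm(d)
def plane(g,p,z):
    o,d=ray(g,p);return o+d*(z-o[2])/d[2]
def tri(g1,p1,g2,p2):
    o1,d1=ray(g1,p1);o2,d2=ray(g2,p2)
    k=np.linalg.lstsq(np.c_[d1,-d2],o2-o1,rcond=None)[0]
    a,b=o1+k[0]*d1,o2+k[1]*d2;return (a+b)/2,np.linalg.norm(a-b)
def proj(g,X):
    c=np.array(g["R"])@np.array(X)+np.array(g["t"]);return np.array([g["fx"]*c[0]/c[2]+g["cx"],g["fy"]*c[1]/c[2]+g["cy"]])
def blobs(m,lo,hi=1e9):
    n,l,s,c=cv2.connectedComponentsWithStats(m.astype(np.uint8))
    return [(c[i],s[i][4],np.argwhere(l==i)[:,::-1]) for i in range(1,n) if lo<=s[i][4]<=hi]
def hsv(g):return cv2.cvtColor(g["pixels"],cv2.COLOR_BGR2HSV)
def tubes(g,zs=0.011,rng=None):
    """blue caps with a white band beside -> centre, cap direction on plane zs"""
    h=hsv(g);blue=(h[...,0]>98)&(h[...,0]<125)&(h[...,1]>140)&(h[...,2]>50)
    white=(h[...,1]<60)&(h[...,2]>135)
    return [(c,a) for c,a,_ in blobs(blue,8,200)],white
E
python3 - <<'E'
from h import *
T=get_image("top");S=get_image("scene")
for n,g in(("top",T),("scene",S)):
    b,_=tubes(g);print(n,[(c.round(1).tolist(),int(a),(plane(g,c,.011).round(3)).tolist()) for c,a in b])
h=hsv(T)
for p in((188,238),(195,237),(233,258),(176,230),(340,220),(290,220)):print(p,h[p[1],p[0]])
a=cv2.resize(T["pixels"][160:310,160:260],None,fx=5.5,fy=5.5,interpolation=2)[:600]
a=cv2.resize(T["pixels"][220:300,160:260],None,fx=4,fy=4,interpolation=2)
b=cv2.resize(T["pixels"][175:295,270:410],None,fx=4,fy=4,interpolation=2)
c=cv2.resize(S["pixels"][200:320,215:365],None,fx=2.6,fy=2.6,interpolation=2)
C=np.zeros((600,800,3),np.uint8)
C[:320,:400]=a; C[320:,:400]=cv2.resize(S["pixels"][260:360,355:490],(400,280))
C[:300,400:]=cv2.resize(T["pixels"][180:290,270:410],(400,300)); C[300:,400:]=cv2.resize(S["pixels"][200:320,215:365],(400,300))
cv2.imwrite("pics/c1.png",C)
E
```

```text
top [([168.5, 186.5], 24, [0.692, 0.446, 0.011]), ([113.6, 233.4], 23, [0.563, 0.591, 0.011]), ([201.8, 234.8], 30, [0.562, 0.354, 0.011]), ([248.4, 257.4], 25, [0.502, 0.228, 0.011]), ([168.9, 261.7], 28, [0.488, 0.442, 0.011]), ([169.4, 276.8], 29, [0.448, 0.439, 0.011]), ([246.8, 283.6], 25, [0.431, 0.232, 0.011]), ([135.6, 303.9], 35, [0.375, 0.528, 0.011]), ([151.6, 339.0], 27, [0.281, 0.484, 0.011])]
scene [([339.2, 53.0], 10, [-0.598, -0.589, 0.011]), ([357.8, 55.2], 8, [-0.623, -0.507, 0.011]), ([343.3, 56.7], 11, [-0.577, -0.554, 0.011]), ([369.2, 59.8], 12, [-0.611, -0.441, 0.011]), ([361.2, 62.0], 10, [-0.574, -0.46, 0.011]), ([397.0, 275.2], 37, [0.427, 0.23, 0.011]), ([511.3, 279.5], 37, [0.279, 0.486, 0.011]), ([383.0, 293.0], 43, [0.499, 0.228, 0.011]), ([516.8, 311.8], 43, [0.372, 0.53, 0.011]), ([470.5, 315.6], 50, [0.444, 0.44, 0.011]), ([464.8, 327.6], 52, [0.484, 0.441, 0.011]), ([418.0, 332.9], 54, [0.559, 0.354, 0.011]), ([516.8, 385.0], 62, [0.563, 0.591, 0.011]), ([430.2, 397.5], 70, [0.691, 0.446, 0.011])]
(188, 238) [ 28  31 155]
(195, 237) [ 66   8 152]
(233, 258) [ 28  31 155]
(176, 230) [ 45   4 116]
(340, 220) [20 14 54]
(290, 220) [24 23 56]
```

View pics/c1.png

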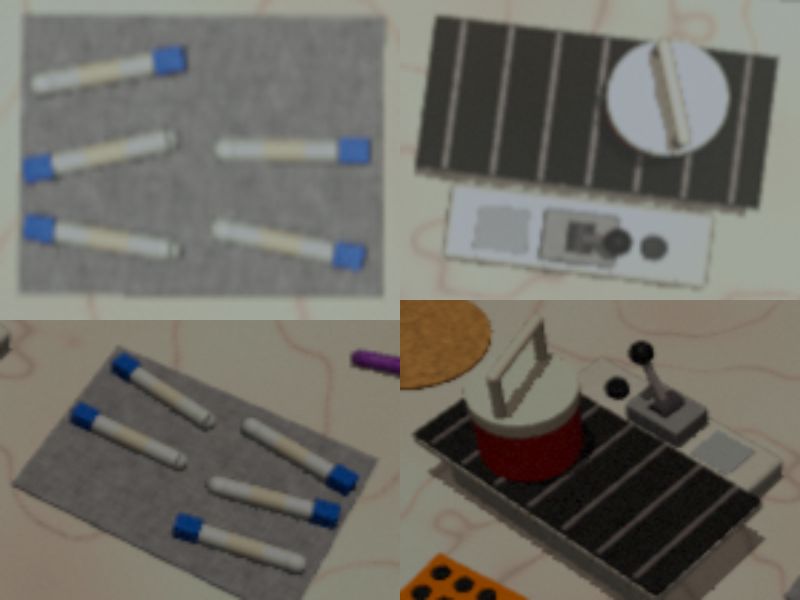

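The crop confirms five clear tubes with a paper band and a blue cap, all on the pad. The look-alikes, solid green, red and purple, are all off it. The lever ball is at top (346,268) and scene (305,221), and the dial at (358,271). Next, measuring everything.

```bash
cat >> h.py <<'E'
def tubefit(g,poly,zs):
    """tube blobs inside world polygon poly (at zs): pixel ends (tail,cap) via PCA; V threshold"""
    h=hsv(g);px=np.array([proj(g,[x,y,zs]) for x,y in poly]).astype(np.int32)
    roi=np.zeros(h.shape[:2],np.uint8);cv2.fillPoly(roi,[px],1)
    blue=(h[...,0]>98)&(h[...,0]<125)&(h[...,1]>120)&(h[...,2]>40)
    bg=np.median(h[...,2][roi>0]);m=(roi>0)&(blue|(h[...,2]>bg+15))
    out=[]
    for c,a,p in blobs(m,60,1500):
        if blue[p[:,1],p[:,0]].sum()<8: continue
        u=np.linalg.svd(p-p.mean(0),full_matrices=False)[2][0]
        bc=p[blue[p[:,1],p[:,0]]].mean(0)
        if (bc-p.mean(0))@u<0:u=-u
        s=(p-p.mean(0))@u;out.append((p.mean(0)+u*(s.min()-.5),p.mean(0)+u*(s.max()+.5),a,bc))
    return out
def pair(T,S,poly,zs):
    """tubes from both views: centre xyz, yaw of cap direction, length, miss"""
    o=[];st=tubefit(S,poly,zs)
    for t in tubefit(T,poly,zs):
        w=[plane(T,q,zs) for q in t[:2]];best=None
        for s in st:
            d=np.linalg.norm(plane(S,s[3],zs)-plane(T,t[3],zs))
            if best is None or d<best[0]:best=(d,s)
        s=best[1];A,e1=tri(T,t[0],S,s[0]);B,e2=tri(T,t[1],S,s[1]);v=[plane(S,q,zs) for q in s[:2]]
        f=lambda w:np.r_[((w[0]+w[1])/2)[:2],np.degrees(np.arctan2(*(w[1]-w[0])[1::-1])),np.linalg.norm(w[1]-w[0])].round(3)
        o.append((f(w),f(v),((A+B)/2).round(4),round(max(e1,e2),4)))
    return o
E
python3 - <<'E'
from h import *
T=get_image("top");S=get_image("scene")
pad=[(.585,.452),(.585,.213),(.4,.213),(.4,.452)]
for o in pair(T,S,pad,.011):print(*o)
h=hsv(T);hs=hsv(S)
# platform corners (top & scene)
def black(h,x0,x1,y0,y1):
    m=np.zeros(h.shape[:2],np.uint8);m[y0:y1,x0:x1]=((h[...,2]<85)&(h[...,1]<90))[y0:y1,x0:x1];return m
m=black(h,270,410,178,260)
m=cv2.morphologyEx(m,cv2.MORPH_CLOSE,np.ones((5,5)))
# ribs: thin bright; lid breaks hull little -> use hull
b=max(blobs(m,500),key=lambda b:b[1]);r=cv2.minAreaRect(b[2].astype(np.float32));bx=cv2.boxPoints(r);print("plat",r,b[1])
W=np.array([plane(T,p,.065) for p in bx]);print(W.round(3));print("centre",W.mean(0).round(4),[np.linalg.norm(W[i]-W[i-1]).round(4) for i in range(4)],[np.degrees(np.arctan2(*(W[i]-W[i-1])[1::-1])).round(2) for i in range(4)])
# lid (top): bright blob
for nm,g,hh,box in(("T",T,h,(335,392,190,242)),("S",S,hs,(235,290,225,275))):
    x0,x1,y0,y1=box;mm=np.zeros(hh.shape[:2],np.uint8);mm[y0:y1,x0:x1]=((hh[...,2]>110))[y0:y1,x0:x1]
    b=max(blobs(mm,200),key=lambda b:b[1]);print(nm,b[0].round(1),b[1],cv2.minEnclosingCircle(b[2].astype(np.float32)),plane(g,b[0],.156).round(4))
# mat
for nm,g,hh in(("T",T,h),("S",S,hs)):
    mm=(hh[...,0]>8)&(hh[...,0]<22)&(hh[...,1]>90)&(hh[...,2]>90)
    for c,a,p in blobs(mm,800,6000):
        e=cv2.fitEllipse(cv2.findContours(np.isin(np.arange(307200),p[:,1]*640+p[:,0]).reshape(480,640).astype(np.uint8),0,1)[0][0]);print(nm,"mat?",e,plane(g,e[0],.004).round(4))
# lever ball
for nm,g,hh,box in(("T",T,h,(338,366,258,282)),("S",S,hs,(288,318,210,245))):
    x0,x1,y0,y1=box;mm=np.zeros(hh.shape[:2],bool);mm[y0:y1,x0:x1]=(hh[...,2]<70)[y0:y1,x0:x1]
    print(nm,[(c.round(1).tolist(),int(a)) for c,a,_ in blobs(mm,15)])
E
```

```text
[  0.555   0.396 -79.277   0.105] [  0.552   0.395 -78.432   0.105] [0.5544 0.3951 0.0147] 0.0011
[ 0.434  0.341 63.889  0.259] [  0.495   0.4   101.786   0.105] [ 0.4208  0.3651 -0.1033] 0.0666
[  0.502   0.271 -89.307   0.102] [  0.441   0.306 -61.359   0.306] [0.4983 0.2886 0.0714] 0.1473
[ 0.442  0.402 81.312  0.099] [ 0.439  0.399 79.992  0.107] [0.4428 0.4001 0.0162] 0.0038
[   0.44     0.273 -101.209    0.104] [   0.436    0.271 -100.318    0.107] [0.4399 0.2723 0.0159] 0.0016
plat ((338.3843688964844, 221.14634704589844), (120.19706726074219, 56.05144119262695), 7.352379322052002) 5240
[[ 0.544  0.154  0.065]
 [ 0.69   0.137  0.065]
 [ 0.652 -0.177  0.065]
 [ 0.506 -0.158  0.065]]
centre [ 0.5978 -0.0112  0.065 ] [np.float64(0.3145), np.float64(0.1471), np.float64(0.3158), np.float64(0.1475)] [np.float64(83.13), np.float64(-6.74), np.float64(-96.81), np.float64(172.77)]
T [364.4 211. ] 1741 ((363.0, 204.75), 31.647571563720703) [ 0.6166 -0.07    0.156 ]
S [263.6 235.7] 767 ((262.0, 232.5), 28.022411346435547) [ 0.6066 -0.0547  0.156 ]
T mat? ((321.51116943359375, 149.2597198486328), (39.97886657714844, 87.19586944580078), 89.86101531982422) [0.799  0.0329 0.004 ]
T mat? ((452.6312561035156, 260.3894348144531), (59.7402229309082, 60.36276626586914), 132.0376434326172) [ 0.4981 -0.3267  0.004 ]
S mat? ((452.727783203125, 85.08822631835938), (27.02809715270996, 85.29863739013672), 106.18901062011719) [-0.607  -0.0456  0.004 ]
S mat? ((220.36021423339844, 215.492431640625), (36.631961822509766, 56.453128814697266), 78.97992706298828) [ 0.5001 -0.3236  0.004 ]
S mat? ((249.85879516601562, 333.1682434082031), (41.560359954833984, 94.9156265258789), 117.33696746826172) [0.7736 0.0156 0.004 ]
T [([345.2, 268.6], 63)]
S [([305.3, 221.4], 73), ([296.0, 235.0], 67), ([311.8, 239.6], 92)]
```

```bash
python3 - <<'E'
from h import *
T=get_image("top");S=get_image("scene")
h=hsv(T);hs=hsv(S)
pad=[(.575,.448),(.575,.219),(.41,.219),(.41,.448)]
for o in pair(T,S,pad,.011):print(*o)
print(h[205,345],h[225,352],h[215,364],h[225,367], hs[238,250],hs[228,262])
# lid: bright, opened
x0,x1,y0,y1=335,395,188,242
mm=np.zeros((480,640),np.uint8);mm[y0:y1,x0:x1]=(h[...,2]>105)[y0:y1,x0:x1];mm=cv2.morphologyEx(mm,cv2.MORPH_OPEN,np.ones((7,7)))
c=max(cv2.findContours(mm,0,1)[0],key=len);e=cv2.fitEllipse(c);print("lid",e,plane(T,e[0],.156).round(4))
# handle: yellowish
for nm,g,hh,(x0,x1,y0,y1) in(("T",T,h,(338,388,188,245)),("S",S,hs,(240,285,202,250))):
    q=np.zeros((480,640),bool);q[y0:y1,x0:x1]=((hh[...,0]<60)&(hh[...,2]>95)&(hh[...,1]>10))[y0:y1,x0:x1]
    for c,a,p in blobs(q,40):
        r=cv2.minAreaRect(p.astype(np.float32));print(nm,a,c.round(1),r,cv2.boxPoints(r).round(1).tolist())
# red body bottom in scene
q=((hs[...,0]<8)|(hs[...,0]>172))&(hs[...,1]>150)
for c,a,p in blobs(q[:, :300],200): print("red",c,a,p.min(0),p.max(0))
# ball
P,e=tri(T,(345.2,268.6),S,(305.3,221.4));print("ball",P.round(4),e)
# rocker check in scene
c0=np.array([.598,-.0112]);y=np.radians(-6.9);R=np.array([[np.cos(y),-np.sin(y)],[np.sin(y),np.cos(y)]])
I=S["pixels"].copy();J=T["pixels"].copy()
for a,b in((75,160),(75,-160),(-75,-160),(-75,160)):
    w=c0+R@np.array([a,b])/1000
    for g,K in((S,I),(T,J)):cv2.circle(K,tuple(int(round(v*16)) for v in proj(g,[*w,.065])),24,(0,255,255),-1,shift=4)
print("ball exp",c0+R@[-.122,-.0335])
C=np.zeros((600,800,3),np.uint8)
C[:,:400]=cv2.resize(I[200:320,215:365],(400,320))[:1].mean()*0
C[:320,:400]=cv2.resize(I[200:320,215:365],(400,320),interpolation=2)
C[:320,400:]=cv2.resize(J[180:290,270:410],(400,320),interpolation=2)
C[320:,:400]=cv2.resize(S["pixels"][200:250,235:290],(400,280),interpolation=2)
C[320:,400:]=cv2.resize(T["pixels"][185:245,335:395],(400,280),interpolation=2)
cv2.imwrite("pics/c2.png",C)
E
```

```text
[  0.555   0.396 -79.27    0.105] [  0.552   0.395 -78.486   0.105] [0.5544 0.3951 0.0146] 0.001
[  0.498   0.4   103.041   0.105] [4.96000e-01 3.99000e-01 1.02318e+02 1.02000e-01] [0.4985 0.3994 0.0151] 0.0019
[  0.503   0.271 -89.157   0.102] [  0.499   0.27  -89.094   0.107] [0.5024 0.2707 0.0153] 0.0024
[ 0.442  0.402 81.21   0.099] [ 0.439  0.397 80.178  0.104] [0.4431 0.399  0.0176] 0.0045
[   0.44     0.273 -101.111    0.104] [   0.436    0.271 -100.207    0.107] [0.4399 0.2723 0.0161] 0.0015
[ 90   9 139] [105  18 171] [ 26  31 140] [ 39  16 160] [15 54 66] [ 32  32 135]
lid ((366.53375244140625, 209.85081481933594), (41.8686637878418, 56.78921127319336), 43.23414993286133) [ 0.6194 -0.0753  0.156 ]
T 703 [364.1 201.9] ((362.5, 216.0), (56.0, 49.0), 90.0) [[338.0, 188.0], [387.0, 188.0], [387.0, 244.0], [338.0, 244.0]]
S 1738 [261.7 223. ] ((262.0, 225.5), (47.0, 44.0), 90.0) [[240.0, 202.0], [284.0, 202.0], [284.0, 249.0], [240.0, 249.0]]
red [264.09585122 260.77539342] 699 [242 244] [284 273]
ball [ 0.4736 -0.0262  0.1117] 0.0004446171211986658
ball exp [ 0.47285902 -0.02980068]
```

View pics/c2.png

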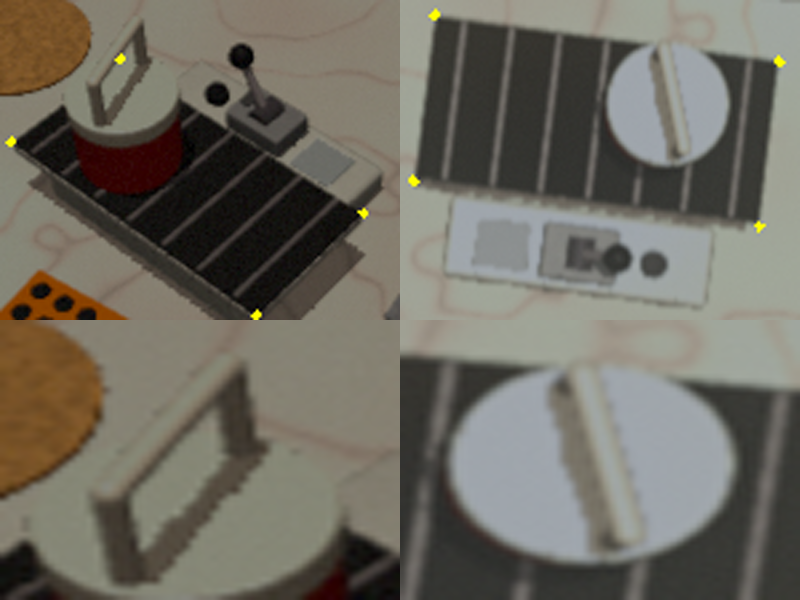

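The platform corner overlay sits on the corners in both views, and the lever ball triangulates to z≈0.112. The handle bar runs top (362.4,194.9)–(369.2,233.2) and scene (249.7,230.4)–(267.6,208.0); lid centre is at top (363.9,215.9).

```bash
python3 - <<'E'
from h import *
T=get_image("top");S=get_image("scene")
A,e=tri(T,(362.4,194.9),S,(249.7,230.4));B,f=tri(T,(369.2,233.2),S,(267.6,208.0))
print(A,e,B,f,(A+B)/2,np.linalg.norm(A-B),np.degrees(np.arctan2(*(A-B)[1::-1])))
print("lid",plane(T,(363.9,215.9),.156),"bar mid T",plane(T,(365.8,214.0),.212))
C,k=tri(T,(452.6,260.4),S,(220.4,215.5));print("mat",C,k)
from scipy.spatial.transform import Rotation as Ro
s=get_state();print(s["position"],Ro.from_rotvec(s["tool_rot"]).as_matrix().round(3))
E
```

```text
[ 0.64879062 -0.05815058  0.20790236] 0.004152128959774697 [ 0.55843157 -0.07636189  0.19944618] 0.0024574464811453756 [ 0.60361109 -0.06725624  0.20367427] 0.09256304653208436 11.394961350202374
lid [ 0.6043156  -0.06880976  0.156     ] bar mid T [ 0.60408624 -0.06770498  0.212     ]
mat [ 4.97718411e-01 -3.27129411e-01  3.20127557e-04] 0.0011114478523738904
[ 0.2713966  -0.59065142  0.22258626] [[ 0.909  0.418 -0.   ]
 [ 0.418 -0.909 -0.   ]
 [-0.     0.    -1.   ]]
```

```bash
cat > go.py <<'E'
import sys,numpy as np
from bench import get_state
from scipy.spatial.transform import Rotation as Ro
def go(x,y,z,yaw,mod=180):
    s=get_state();R=Ro.from_rotvec(s["tool_rot"]).as_matrix()
    d=R.T@(np.array([x,y,z])-s["position"]);cur=np.degrees(np.arctan2(R[1,0],R[0,0]))
    t=-((yaw-cur+mod/2)%mod-mod/2)
    print("t",round(s["time"],2),"pos",s["position"].round(4),"yaw",round(cur,1),"j7",s["joint_positions"][6].round(2),"| offset",d.round(4).tolist(),"turn",round(np.radians(t),3),"rows~",int(max(np.linalg.norm(d)/.0625,abs(t)/10.7))+1)
if __name__=="__main__":
    a=list(map(float,sys.argv[1:]));go(*a)
E
python3 go.py .604 -.068 .28 11.5
```

```text
t 0.5 pos [ 0.2714 -0.5907  0.2226] yaw 24.7 j7 -0.06 | offset [0.5205, -0.336, -0.0575] turn 0.23 rows~ 10
```

>>> send_rows --steps '[{"claw":0.07,"offset":[0.521,-0.336,-0.06],"turn":0.23},{"claw":0.07,"offset":[0.521,-0.336,-0.06],"turn":0.23},{"claw":0.07,"offset":[0.521,-0.336,-0.06],"turn":0.23},{"claw":0.07,"offset":[0.521,-0.336,-0.06],"turn":0.23},{"claw":0.07,"offset":[0.521,-0.336,-0.06],"turn":0.23},{"claw":0.07,"offset":[0.521,-0.336,-0.06],"turn":0.23},{"claw":0.07,"offset":[0.521,-0.336,-0.06],"turn":0.23},{"claw":0.07,"offset":[0.521,-0.336,-0.06],"turn":0.23},{"claw":0.07,"offset":[0.521,-0.336,-0.06],"turn":0.23},{"claw":0.07,"offset":[0.521,-0.336,-0.06],"turn":0.23},{"claw":0.07,"offset":[0.521,-0.336,-0.06],"turn":0.23},{"claw":0.07,"offset":[0.521,-0.336,-0.06],"turn":0.23}]'

```text
time: 2.0
position: [0.6043, -0.0684, 0.2823]
tool_rot: [3.125, 0.315, -0.001]
ft_force: [-0.7, -0.9, -0.1]
grip_width: 0.805
```

```bash
python3 go.py .604 -.068 .186 11.5; python3 - <<'E'
from h import *
T=get_image("top");S=get_image("scene")
C=np.zeros((400,800,3),np.uint8)
C[:,:400]=cv2.resize(T["pixels"][165:265,315:415],(400,400),interpolation=2);C[:,400:]=cv2.resize(S["pixels"][170:290,210:330],(400,400),interpolation=2)
cv2.imwrite("pics/c3.png",C)
E
```

```text
t 2.0 pos [ 0.6043 -0.0684  0.2823] yaw 11.5 j7 -1.38 | offset [-0.0001, -0.0005, 0.0963] turn 0.0 rows~ 2
```

View pics/c3.png

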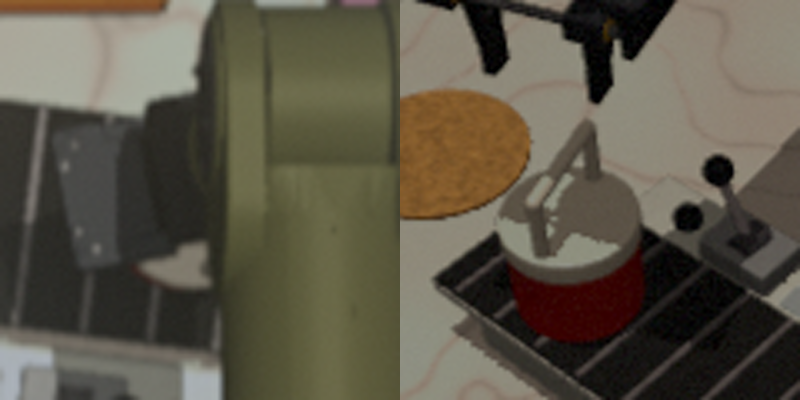

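The scene crop shows the fingers open above the handle, one on each side of the bar line. Descending.

>>> send_rows --steps '[{"claw":0.07,"offset":[0,0,0.04],"turn":0},{"claw":0.07,"offset":[0,0,0.07],"turn":0},{"claw":0.07,"offset":[0,0,0.095],"turn":0},{"claw":0.07,"offset":[0,0,0.095],"turn":0},{"claw":0.04,"offset":[0,0,0.095],"turn":0},{"claw":0.02,"offset":[0,0,0.095],"turn":0},{"claw":0.01,"offset":[0,0,0.095],"turn":0},{"claw":0.0,"offset":[0,0,0.095],"turn":0},{"claw":0.0,"offset":[0,0,0.095],"turn":0},{"claw":0.0,"offset":[0,0,0.095],"turn":0},{"claw":0.0,"offset":[0,0,0.095],"turn":0}]' --squeeze 30

```text
time: 3.48
position: [0.6037, -0.0692, 0.1873]
tool_rot: [-3.126, -0.311, 0.002]
ft_force: [-0.8, 2.6, -0.5]
grip_width: 0.124
```

```bash
python3 go.py .604 -.068 .24 11.5;python3 go.py .498 -.326 .24 11.5
```

```text
t 3.48 pos [ 0.6037 -0.0692  0.1873] yaw 11.4 j7 -1.4 | offset [0.0005, -0.0011, -0.0527] turn -0.002 rows~ 1
t 3.48 pos [ 0.6037 -0.0692  0.1873] yaw 11.4 j7 -1.4 | offset [-0.1543, 0.2309, -0.0526] turn -0.002 rows~ 5
```

>>> send_rows --steps '[{"claw":0.0,"offset":[0,0,-0.005],"turn":0},{"claw":0.0,"offset":[0,0,-0.015],"turn":0},{"claw":0.0,"offset":[0,0,-0.03],"turn":0},{"claw":0.0,"offset":[0,0,-0.045],"turn":0},{"claw":0.0,"offset":[0,0,-0.05],"turn":0},{"claw":0.0,"offset":[0,0,-0.05],"turn":0}]'

```text
time: 4.22
position: [0.604, -0.0693, 0.2379]
tool_rot: [3.126, 0.311, -0.0]
ft_force: [-0.4, 0.6, -7.8]
grip_width: 0.121
```

```bash
python3 go.py .498 -.326 .24 11.5; python3 - <<'E'
from h import *
S=get_image("scene");cv2.imwrite("pics/c4.png",cv2.resize(S["pixels"][130:330,180:400],(660,600)))
E
```

```text
t 4.22 pos [ 0.604  -0.0693  0.2379] yaw 11.4 j7 -1.39 | offset [-0.1545, 0.2308, -0.002] turn -0.002 rows~ 5
```

View pics/c4.png

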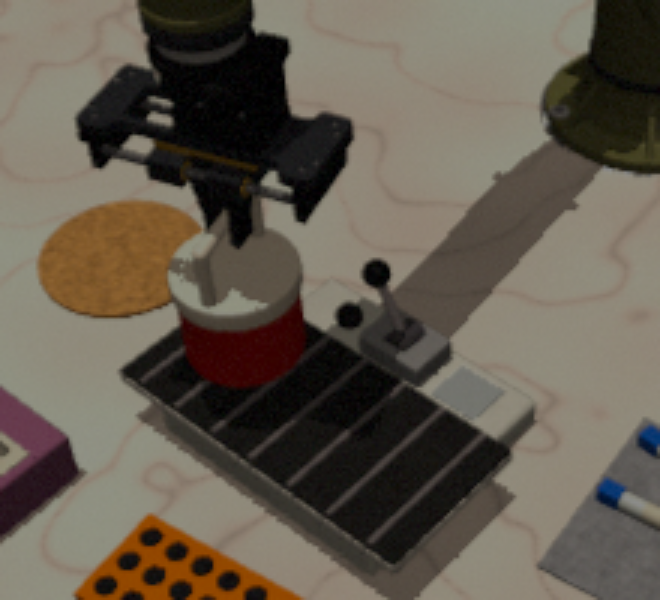

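The canister is off the platform, upright, with a 7.8 N load reading. Carrying it to the mat.

>>> send_rows --steps '[{"claw":0.0,"offset":[-0.005,0.008,0],"turn":0},{"claw":0.0,"offset":[-0.015,0.023,0],"turn":0},{"claw":0.0,"offset":[-0.031,0.046,0],"turn":0},{"claw":0.0,"offset":[-0.05,0.075,0],"turn":0},{"claw":0.0,"offset":[-0.07,0.105,0],"turn":0},{"claw":0.0,"offset":[-0.09,0.135,0],"turn":0},{"claw":0.0,"offset":[-0.11,0.165,0],"turn":0},{"claw":0.0,"offset":[-0.128,0.192,0],"turn":0},{"claw":0.0,"offset":[-0.142,0.213,0],"turn":0},{"claw":0.0,"offset":[-0.15,0.225,0],"turn":0},{"claw":0.0,"offset":[-0.153,0.23,0],"turn":0},{"claw":0.0,"offset":[-0.153,0.23,0],"turn":0}]'

```text
time: 5.78
position: [0.4991, -0.3245, 0.2373]
tool_rot: [-3.126, -0.312, 0.002]
ft_force: [-0.1, -0.3, -6.6]
grip_width: 0.129
```

```bash
python3 go.py .499 -.325 .126 11.5
```

```text
t 5.78 pos [ 0.4991 -0.3245  0.2373] yaw 11.4 j7 -0.89 | offset [-0.0, 0.0006, 0.1113] turn -0.002 rows~ 2
```

>>> send_rows --steps '[{"claw":0.0,"offset":[0,0,0.02],"turn":0},{"claw":0.0,"offset":[0,0,0.045],"turn":0},{"claw":0.0,"offset":[0,0,0.07],"turn":0},{"claw":0.0,"offset":[0,0,0.09],"turn":0},{"claw":0.0,"offset":[0,0,0.103],"turn":0},{"claw":0.0,"offset":[0,0,0.109],"turn":0},{"claw":0.0,"offset":[0,0,0.112],"turn":0},{"claw":0.0,"offset":[0,0,0.113],"turn":0},{"claw":0.0,"offset":[0,0,0.114],"turn":0},{"claw":0.0,"offset":[0,0,0.114],"turn":0}]'

```text
time: 7.02
position: [0.4991, -0.3245, 0.1236]
tool_rot: [-3.126, -0.311, 0.001]
ft_force: [0.2, -0.4, -7.8]
grip_width: 0.123
```

>>> send_rows --steps '[{"claw":0.0,"offset":[0,0,0.001],"turn":0},{"claw":0.0,"offset":[0,0,0.002],"turn":0},{"claw":0.0,"offset":[0,0,0.002],"turn":0}]'

```text
time: 7.4
position: [0.4996, -0.3248, 0.1233]
tool_rot: [3.125, 0.311, 0.001]
ft_force: [-4.1, 2.2, 6.3]
grip_width: 0.128
```

Contact: the load has gone from -7.8 N to +6.3 N. Releasing and going up.

>>> send_rows --steps '[{"claw":0.01,"offset":[0,0,0],"turn":0},{"claw":0.02,"offset":[0,0,0],"turn":0},{"claw":0.05,"offset":[0,0,0],"turn":0},{"claw":0.07,"offset":[0,0,0],"turn":0},{"claw":0.07,"offset":[0,0,0],"turn":0},{"claw":0.07,"offset":[0,0,-0.03],"turn":0},{"claw":0.07,"offset":[0,0,-0.08],"turn":0},{"claw":0.07,"offset":[0,0,-0.13],"turn":0},{"claw":0.07,"offset":[0,0,-0.13],"turn":0}]'

```text
time: 8.52
position: [0.5019, -0.3259, 0.2586]
tool_rot: [3.119, 0.311, 0.012]
ft_force: [0.1, -0.2, -1.1]
grip_width: 0.794
```

```bash
python3 go.py .553 .3955 .15 11.0; python3 - <<'E'
from h import *
T=get_image("top");S=get_image("scene")
pad=[(.575,.448),(.575,.219),(.41,.219),(.41,.448)]
for o in pair(T,S,pad,.011):print(*o)
E
```

```text
t 8.53 pos [ 0.5019 -0.3259  0.2586] yaw 11.4 j7 -0.89 | offset [0.1916, -0.698, 0.1046] turn 0.007 rows~ 12
[  0.555   0.396 -78.997   0.105] [  0.552   0.395 -78.418   0.105] [0.5547 0.3951 0.015 ] 0.001
[  0.498   0.4   102.913   0.105] [4.96000e-01 3.99000e-01 1.02028e+02 1.02000e-01] [0.4985 0.3994 0.015 ] 0.002
[  0.503   0.271 -89.076   0.102] [  0.499   0.27  -88.808   0.108] [0.5024 0.2709 0.015 ] 0.0034
[ 0.442  0.402 81.234  0.099] [ 0.439  0.397 79.373  0.104] [0.4431 0.3991 0.0173] 0.0043
[   0.44     0.273 -101.337    0.104] [  0.436   0.271 -99.986   0.106] [0.4398 0.2722 0.0158] 0.0019
```

The canister is released. Its upright stance gets checked in the next picture. The pad still shows the same five tubes. By my joint-7 estimate, grasps with cap yaw near -80…-100° need tool yaw = cap+180 (place at -6.9°), and those near +80…+103° need tool yaw = cap (place at 173.1°).

```bash
python3 go.py .5535 .3955 .10 101.3 360
```

```text
t 8.62 pos [ 0.4996 -0.3247  0.2535] yaw 11.4 j7 -0.89 | offset [0.1948, -0.6957, 0.1525] turn -1.569 rows~ 12
```

>>> send_rows --steps '[{"claw":0.045,"offset":[0.19,-0.698,0.05],"turn":-1.57},{"claw":0.045,"offset":[0.19,-0.698,0.05],"turn":-1.57},{"claw":0.045,"offset":[0.19,-0.698,0.05],"turn":-1.57},{"claw":0.045,"offset":[0.19,-0.698,0.05],"turn":-1.57},{"claw":0.045,"offset":[0.19,-0.698,0.05],"turn":-1.57},{"claw":0.045,"offset":[0.19,-0.698,0.05],"turn":-1.57},{"claw":0.045,"offset":[0.19,-0.698,0.05],"turn":-1.57},{"claw":0.045,"offset":[0.19,-0.698,0.05],"turn":-1.57},{"claw":0.045,"offset":[0.19,-0.698,0.05],"turn":-1.57},{"claw":0.045,"offset":[0.19,-0.698,0.05],"turn":-1.57},{"claw":0.045,"offset":[0.19,-0.698,0.05],"turn":-1.57},{"claw":0.045,"offset":[0.19,-0.698,0.05],"turn":-1.57}]'

```text
time: 10.12
position: [0.5459, 0.4001, 0.1996]
tool_rot: [-1.986, -2.433, 0.005]
ft_force: [0.2, -0.8, 0.1]
grip_width: 0.522
```

```bash
python3 go.py .5535 .3955 .0075 101.3 360; python3 - <<'E'
from h import *
S=get_image("scene");cv2.imwrite("pics/c5.png",cv2.resize(S["pixels"][130:380,170:510],(800,588)))
E
```

```text
t 10.12 pos [0.5459 0.4001 0.1996] yaw 101.6 j7 -0.71 | offset [-0.0058, 0.0072, 0.1921] turn 0.004 rows~ 4
```

View pics/c5.png

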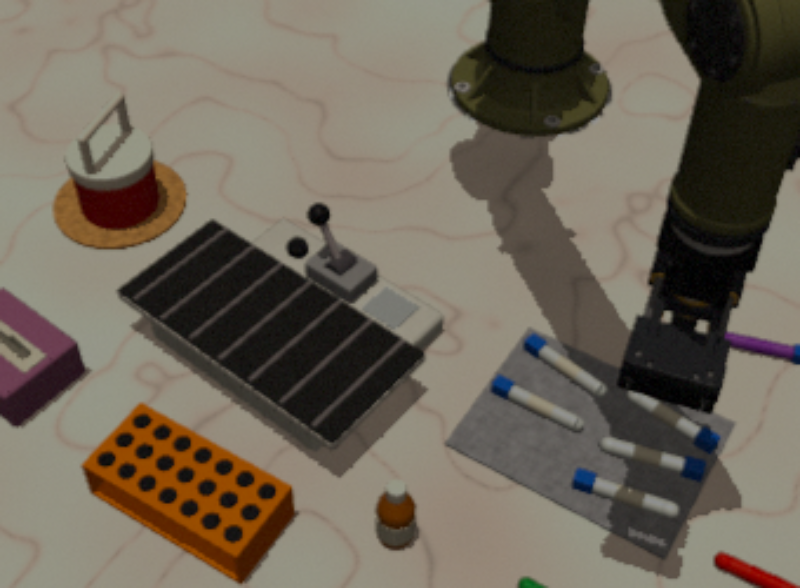

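The canister stands upright on the mat with cork visible all round it. Descending on the first tube.

>>> send_rows --steps '[{"claw":0.045,"offset":[-0.006,0.007,0.05],"turn":0},{"claw":0.045,"offset":[-0.006,0.007,0.1],"turn":0},{"claw":0.045,"offset":[-0.006,0.007,0.14],"turn":0},{"claw":0.045,"offset":[-0.006,0.007,0.17],"turn":0},{"claw":0.045,"offset":[-0.006,0.007,0.185],"turn":0},{"claw":0.045,"offset":[-0.006,0.007,0.192],"turn":0},{"claw":0.045,"offset":[-0.006,0.007,0.192],"turn":0},{"claw":0.02,"offset":[-0.006,0.007,0.192],"turn":0},{"claw":0.008,"offset":[-0.006,0.007,0.192],"turn":0},{"claw":0.008,"offset":[-0.006,0.007,0.192],"turn":0},{"claw":0.008,"offset":[-0.006,0.007,0.192],"turn":0},{"claw":0.008,"offset":[-0.006,0.007,0.192],"turn":0}]' --squeeze 12

```text
time: 11.68
position: [0.5516, 0.4009, 0.0073]
tool_rot: [-1.978, -2.434, 0.001]
ft_force: [0.2, -0.4, 1.3]
grip_width: 0.174
```

```bash
python3 go.py .5896 -.0765 .15 -6.9 360
```

```text
t 11.68 pos [0.5516 0.4009 0.0073] yaw 101.8 j7 -0.78 | offset [-0.4746, -0.0609, -0.1441] turn 1.897 rows~ 11
```

>>> send_rows --steps '[{"claw":0.008,"offset":[0,0,-0.04],"turn":0},{"claw":0.008,"offset":[0,0,-0.1],"turn":0},{"claw":0.008,"offset":[-0.476,-0.056,-0.144],"turn":1.897},{"claw":0.008,"offset":[-0.476,-0.056,-0.144],"turn":1.897},{"claw":0.008,"offset":[-0.476,-0.056,-0.144],"turn":1.897},{"claw":0.008,"offset":[-0.476,-0.056,-0.144],"turn":1.897},{"claw":0.008,"offset":[-0.476,-0.056,-0.144],"turn":1.897},{"claw":0.008,"offset":[-0.476,-0.056,-0.144],"turn":1.897},{"claw":0.008,"offset":[-0.476,-0.056,-0.144],"turn":1.897},{"claw":0.008,"offset":[-0.476,-0.056,-0.144],"turn":1.897},{"claw":0.008,"offset":[-0.476,-0.056,-0.144],"turn":1.897},{"claw":0.008,"offset":[-0.476,-0.056,-0.144],"turn":1.897}]'

```text
time: 13.18
position: [0.5944, -0.0776, 0.1497]
tool_rot: [-3.135, 0.166, 0.007]
ft_force: [0.1, 0.8, -0.0]
grip_width: 0.178
```

>>> send_rows --steps '[{"claw":0.008,"offset":[0,0,0],"turn":0.0},{"claw":0.008,"offset":[0,0,0],"turn":0.0},{"claw":0.008,"offset":[0,0,0],"turn":0.0}]'

```text
time: 13.55
position: [0.5944, -0.0774, 0.1497]
tool_rot: [-3.135, 0.163, 0.007]
ft_force: [0.3, 0.3, 0.3]
grip_width: 0.179
```

```bash
python3 go.py .5946 -.0771 .07 -6.9 360
```

```text
t 13.55 pos [ 0.5944 -0.0774  0.1497] yaw -6.0 j7 -1.67 | offset [0.0005, -0.0001, 0.0796] turn 0.016 rows~ 2
```

>>> send_rows --steps '[{"claw":0.008,"offset":[0,0,0.04],"turn":0.016},{"claw":0.008,"offset":[0,0,0.065],"turn":0.016},{"claw":0.008,"offset":[0,0,0.075],"turn":0.016},{"claw":0.008,"offset":[0,0,0.079],"turn":0.016},{"claw":0.008,"offset":[0,0,0.0795],"turn":0.016},{"claw":0.008,"offset":[0,0,0.0795],"turn":0.016}]'

```text
time: 14.3
position: [0.5949, -0.0772, 0.0712]
tool_rot: [-3.134, 0.188, 0.004]
ft_force: [0.5, -0.0, -0.8]
grip_width: 0.179
```

>>> send_rows --steps '[{"claw":0.017,"offset":[0,0,0],"turn":0},{"claw":0.02,"offset":[0,0,0],"turn":0},{"claw":0.026,"offset":[0,0,0],"turn":0},{"claw":0.03,"offset":[0,0,0],"turn":0},{"claw":0.03,"offset":[0,0,0],"turn":0},{"claw":0.03,"offset":[0,0,-0.01],"turn":0},{"claw":0.03,"offset":[0,0,-0.03],"turn":0},{"claw":0.03,"offset":[0,0,-0.09],"turn":0},{"claw":0.045,"offset":[0,0,-0.12],"turn":0},{"claw":0.045,"offset":[0,0,-0.12],"turn":0},{"claw":0.045,"offset":[0,0,-0.12],"turn":0}]'

```text
time: 15.68
position: [0.5949, -0.0776, 0.1914]
tool_rot: [-3.134, 0.188, 0.005]
ft_force: [0.1, 0.6, -1.2]
grip_width: 0.502
```

```bash
python3 - <<'E'
from h import *
T=get_image("top");S=get_image("scene")
pad=[(.575,.448),(.575,.219),(.41,.219),(.41,.448)]
for o in pair(T,S,pad,.011):print(*o)
C=np.zeros((400,800,3),np.uint8)
C[:,:400]=cv2.resize(T["pixels"][170:290,270:410],(400,400),interpolation=2);C[:,400:]=cv2.resize(S["pixels"][200:330,215:365],(400,400),interpolation=2)
cv2.imwrite("pics/c6.png",C)
E
python3 go.py .4965 .3995 .15 102.5 360;python3 go.py .5005 .2705 .15 91 360
```

```text
[  0.498   0.4   103.004   0.105] [4.96000e-01 3.99000e-01 1.02056e+02 1.02000e-01] [0.4984 0.3994 0.0148] 0.0021
[  0.503   0.271 -89.01    0.102] [  0.499   0.27  -88.78    0.107] [0.5025 0.2707 0.0153] 0.0025
[ 0.442  0.402 81.136  0.099] [ 0.439  0.397 79.445  0.104] [0.443  0.3991 0.0172] 0.0044
[   0.44     0.273 -101.085    0.104] [  0.436   0.272 -99.848   0.108] [0.4398 0.2726 0.0152] 0.0021
t 15.78 pos [ 0.5943 -0.0775  0.1901] yaw -6.9 j7 -1.68 | offset [-0.154, -0.4618, 0.042] turn -1.909 rows~ 11
t 15.78 pos [ 0.5943 -0.0775  0.1901] yaw -6.9 j7 -1.68 | offset [-0.1346, -0.3342, 0.0416] turn -1.708 rows~ 10
```

View pics/c6.png

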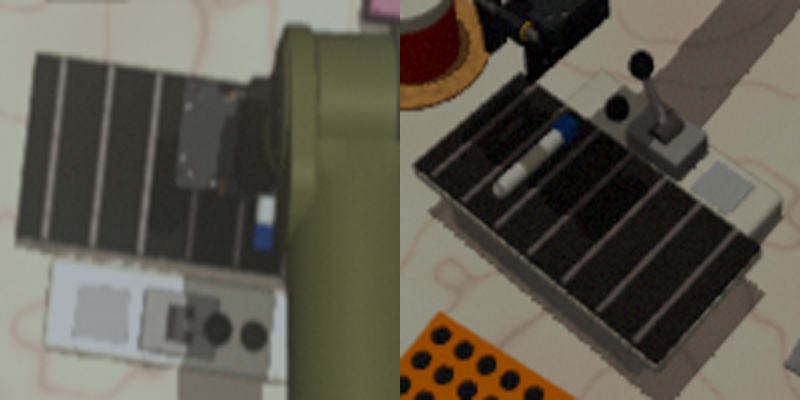

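Tube 1 lies in channel -66 with its cap to the panel (scene crop (497,192)–(572,125)). Next is the tube at (.5005,.2705), going to channel -22.

>>> send_rows --steps '[{"claw":0.045,"offset":[-0.135,-0.334,0.042],"turn":-1.708},{"claw":0.045,"offset":[-0.135,-0.334,0.042],"turn":-1.708},{"claw":0.045,"offset":[-0.135,-0.334,0.042],"turn":-1.708},{"claw":0.045,"offset":[-0.135,-0.334,0.042],"turn":-1.708},{"claw":0.045,"offset":[-0.135,-0.334,0.042],"turn":-1.708},{"claw":0.045,"offset":[-0.135,-0.334,0.042],"turn":-1.708},{"claw":0.045,"offset":[-0.135,-0.334,0.042],"turn":-1.708},{"claw":0.045,"offset":[-0.135,-0.334,0.042],"turn":-1.708},{"claw":0.045,"offset":[-0.135,-0.334,0.042],"turn":-1.708},{"claw":0.045,"offset":[-0.135,-0.334,0.042],"turn":-1.708},{"claw":0.045,"offset":[-0.135,-0.334,0.042],"turn":-1.708},{"claw":0.045,"offset":[-0.135,-0.334,0.042],"turn":-1.708}]'

```text
time: 17.27
position: [0.4999, 0.2702, 0.1494]
tool_rot: [-2.2, -2.235, 0.003]
ft_force: [0.5, 0.1, -0.2]
grip_width: 0.519
```

>>> send_rows --steps '[{"claw":0.045,"offset":[0,0,0],"turn":0.0},{"claw":0.045,"offset":[0,0,0],"turn":0.0}]'

```text
time: 17.52
position: [0.4999, 0.2702, 0.1494]
tool_rot: [-2.201, -2.234, 0.003]
ft_force: [0.2, -0.1, -0.1]
grip_width: 0.519
```

```bash
python3 go.py .5005 .2705 .0075 91 360
```

```text
t 17.52 pos [0.4999 0.2702 0.1494] yaw 90.9 j7 -0.69 | offset [-0.0001, 0.0013, 0.1419] turn -0.002 rows~ 3
```

>>> send_rows --steps '[{"claw":0.045,"offset":[0,0.001,0.06],"turn":0},{"claw":0.045,"offset":[0,0.001,0.11],"turn":0},{"claw":0.045,"offset":[0,0.001,0.134],"turn":0},{"claw":0.045,"offset":[0,0.001,0.142],"turn":0},{"claw":0.045,"offset":[0,0.001,0.142],"turn":0},{"claw":0.02,"offset":[0,0.001,0.142],"turn":0},{"claw":0.008,"offset":[0,0.001,0.142],"turn":0},{"claw":0.008,"offset":[0,0.001,0.142],"turn":0},{"claw":0.008,"offset":[0,0.001,0.142],"turn":0},{"claw":0.008,"offset":[0,0.001,0.142],"turn":0}]' --squeeze 12

```text
time: 18.77
position: [0.5005, 0.2706, 0.0078]
tool_rot: [-2.201, -2.234, 0.002]
ft_force: [-0.2, 0.7, 1.8]
grip_width: 0.179
```

```bash
python3 go.py .5949 -.0328 .15 -6.9 360
```

```text
t 18.77 pos [0.5005 0.2706 0.0078] yaw 90.9 j7 -0.8 | offset [-0.3044, 0.0892, -0.1435] turn 1.706 rows~ 10
```

>>> send_rows --steps '[{"claw":0.008,"offset":[0,0,-0.04],"turn":0},{"claw":0.008,"offset":[0,0,-0.1],"turn":0},{"claw":0.008,"offset":[-0.304,0.089,-0.143],"turn":1.707},{"claw":0.008,"offset":[-0.304,0.089,-0.143],"turn":1.707},{"claw":0.008,"offset":[-0.304,0.089,-0.143],"turn":1.707},{"claw":0.008,"offset":[-0.304,0.089,-0.143],"turn":1.707},{"claw":0.008,"offset":[-0.304,0.089,-0.143],"turn":1.707},{"claw":0.008,"offset":[-0.304,0.089,-0.143],"turn":1.707},{"claw":0.008,"offset":[-0.304,0.089,-0.143],"turn":1.707},{"claw":0.008,"offset":[-0.304,0.089,-0.143],"turn":1.707},{"claw":0.008,"offset":[-0.304,0.089,-0.143],"turn":1.707},{"claw":0.008,"offset":[-0.304,0.089,-0.143],"turn":1.707}]'

```text
time: 20.27
position: [0.5945, -0.0322, 0.1492]
tool_rot: [-3.134, 0.188, 0.008]
ft_force: [-0.6, 0.5, -1.6]
grip_width: 0.178
```

>>> send_rows --steps '[{"claw":0.008,"offset":[0,0,0],"turn":0.0},{"claw":0.008,"offset":[0,0,0],"turn":0.0},{"claw":0.008,"offset":[0,0,0],"turn":0.0}]'

```text
time: 20.65
position: [0.5944, -0.0323, 0.1492]
tool_rot: [-3.134, 0.187, 0.008]
ft_force: [-0.2, -0.4, -0.1]
grip_width: 0.178
```

```bash
python3 go.py .5949 -.0328 .0705 -6.9 360
```

```text
t 20.65 pos [ 0.5944 -0.0323  0.1492] yaw -6.8 j7 -1.77 | offset [0.0009, 0.0006, 0.0787] turn 0.001 rows~ 2
```

>>> send_rows --steps '[{"claw":0.008,"offset":[0,0.0005,0.04],"turn":0},{"claw":0.008,"offset":[0,0.0005,0.065],"turn":0},{"claw":0.008,"offset":[0,0.0005,0.075],"turn":0},{"claw":0.008,"offset":[0,0.0005,0.079],"turn":0},{"claw":0.008,"offset":[0,0.0005,0.079],"turn":0},{"claw":0.008,"offset":[0,0.0005,0.079],"turn":0}]'

```text
time: 21.4
position: [0.5948, -0.0326, 0.0713]
tool_rot: [-3.134, 0.187, 0.005]
ft_force: [0.4, 0.6, -0.5]
grip_width: 0.182
```

>>> send_rows --steps '[{"claw":0.017,"offset":[0,0,0],"turn":0},{"claw":0.02,"offset":[0,0,0],"turn":0},{"claw":0.026,"offset":[0,0,0],"turn":0},{"claw":0.03,"offset":[0,0,0],"turn":0},{"claw":0.03,"offset":[0,0,0],"turn":0},{"claw":0.03,"offset":[0,0,-0.01],"turn":0},{"claw":0.03,"offset":[0,0,-0.03],"turn":0},{"claw":0.03,"offset":[0,0,-0.09],"turn":0},{"claw":0.045,"offset":[0,0,-0.12],"turn":0},{"claw":0.045,"offset":[0,0,-0.12],"turn":0},{"claw":0.045,"offset":[0,0,-0.12],"turn":0}]'

```text
time: 22.78
position: [0.5949, -0.0329, 0.1915]
tool_rot: [-3.134, 0.187, 0.005]
ft_force: [-0.1, 0.2, -0.5]
grip_width: 0.502
```

```bash
python3 - <<'E'
from h import *
T=get_image("top");S=get_image("scene")
pad=[(.575,.448),(.575,.219),(.41,.219),(.41,.448)]
for o in pair(T,S,pad,.011):print(*o)
E
python3 go.py .4375 .272 .15 79.5 360
```

```text
[  0.499   0.4   102.919   0.105] [4.96000e-01 3.99000e-01 1.02133e+02 1.02000e-01] [0.4986 0.3994 0.0149] 0.002
[ 0.442  0.402 81.047  0.099] [ 0.439  0.397 79.249  0.105] [0.4431 0.3991 0.0172] 0.0043
[   0.44     0.273 -101.198    0.104] [  0.436   0.272 -99.476   0.108] [0.4397 0.2725 0.0151] 0.0022
t 22.88 pos [ 0.5944 -0.0329  0.1903] yaw -6.8 j7 -1.76 | offset [-0.1918, -0.284, 0.0419] turn -1.507 rows~ 9
```

>>> send_rows --steps '[{"claw":0.045,"offset":[-0.192,-0.284,0.042],"turn":-1.507},{"claw":0.045,"offset":[-0.192,-0.284,0.042],"turn":-1.507},{"claw":0.045,"offset":[-0.192,-0.284,0.042],"turn":-1.507},{"claw":0.045,"offset":[-0.192,-0.284,0.042],"turn":-1.507},{"claw":0.045,"offset":[-0.192,-0.284,0.042],"turn":-1.507},{"claw":0.045,"offset":[-0.192,-0.284,0.042],"turn":-1.507},{"claw":0.045,"offset":[-0.192,-0.284,0.042],"turn":-1.507},{"claw":0.045,"offset":[-0.192,-0.284,0.042],"turn":-1.507},{"claw":0.045,"offset":[-0.192,-0.284,0.042],"turn":-1.507},{"claw":0.045,"offset":[-0.192,-0.284,0.042],"turn":-1.507},{"claw":0.045,"offset":[-0.192,-0.284,0.042],"turn":-1.507},{"claw":0.045,"offset":[-0.192,-0.284,0.042],"turn":-1.507}]'

```text
time: 24.38
position: [0.4373, 0.2719, 0.1499]
tool_rot: [-2.412, -2.004, 0.004]
ft_force: [-0.2, -0.0, -0.4]
grip_width: 0.521
```

```bash
python3 go.py .438 .272 .0075 79.6 360
```

```text
t 24.38 pos [0.4373 0.2719 0.1499] yaw 79.5 j7 -0.88 | offset [-0.0, 0.0015, 0.1424] turn -0.002 rows~ 3
```

>>> send_rows --steps '[{"claw":0.045,"offset":[0,0.001,0.06],"turn":0},{"claw":0.045,"offset":[0,0.001,0.11],"turn":0},{"claw":0.045,"offset":[0,0.001,0.134],"turn":0},{"claw":0.045,"offset":[0,0.001,0.142],"turn":0},{"claw":0.045,"offset":[0,0.001,0.142],"turn":0},{"claw":0.02,"offset":[0,0.001,0.142],"turn":0},{"claw":0.008,"offset":[0,0.001,0.142],"turn":0},{"claw":0.008,"offset":[0,0.001,0.142],"turn":0},{"claw":0.008,"offset":[0,0.001,0.142],"turn":0},{"claw":0.008,"offset":[0,0.001,0.142],"turn":0}]'

```text
time: 25.62
position: [0.4378, 0.2722, 0.0082]
tool_rot: [-2.412, -2.005, 0.003]
ft_force: [0.3, -0.4, 3.0]
grip_width: 0.183
```

```bash
python3 go.py .6001 .0108 .15 -6.9 360
```

```text
t 25.62 pos [0.4378 0.2722 0.0082] yaw 79.5 j7 -1.02 | offset [-0.227, 0.2067, -0.1433] turn 1.507 rows~ 9
```

>>> send_rows --steps '[{"claw":0.008,"offset":[0,0,-0.04],"turn":0},{"claw":0.008,"offset":[0,0,-0.1],"turn":0},{"claw":0.008,"offset":[-0.227,0.207,-0.143],"turn":1.507},{"claw":0.008,"offset":[-0.227,0.207,-0.143],"turn":1.507},{"claw":0.008,"offset":[-0.227,0.207,-0.143],"turn":1.507},{"claw":0.008,"offset":[-0.227,0.207,-0.143],"turn":1.507},{"claw":0.008,"offset":[-0.227,0.207,-0.143],"turn":1.507},{"claw":0.008,"offset":[-0.227,0.207,-0.143],"turn":1.507},{"claw":0.008,"offset":[-0.227,0.207,-0.143],"turn":1.507},{"claw":0.008,"offset":[-0.227,0.207,-0.143],"turn":1.507},{"claw":0.008,"offset":[-0.227,0.207,-0.143],"turn":1.507},{"claw":0.008,"offset":[-0.227,0.207,-0.143],"turn":1.507}]'

```text
time: 27.12
position: [0.6002, 0.0109, 0.1495]
tool_rot: [-3.134, 0.184, 0.008]
ft_force: [0.3, -0.7, -0.3]
grip_width: 0.176
```

>>> send_rows --steps '[{"claw":0.008,"offset":[0,0,0],"turn":0.0},{"claw":0.008,"offset":[0,0,0],"turn":0.0}]'

```text
time: 27.38
position: [0.6002, 0.0109, 0.1495]
tool_rot: [-3.134, 0.182, 0.009]
ft_force: [0.7, 0.4, 0.4]
grip_width: 0.18
```

```bash
python3 go.py .6001 .0108 .0705 -6.9 360
```

```text
t 27.38 pos [0.6002 0.0109 0.1495] yaw -6.7 j7 -1.84 | offset [0.0003, 0.0003, 0.079] turn 0.004 rows~ 2
```

>>> send_rows --steps '[{"claw":0.008,"offset":[0,0,0.04],"turn":0.004},{"claw":0.008,"offset":[0,0,0.065],"turn":0.004},{"claw":0.008,"offset":[0,0,0.075],"turn":0.004},{"claw":0.008,"offset":[0,0,0.079],"turn":0.004},{"claw":0.008,"offset":[0,0,0.079],"turn":0.004},{"claw":0.008,"offset":[0,0,0.079],"turn":0.004}]'

```text
time: 28.12
position: [0.6006, 0.0112, 0.0716]
tool_rot: [-3.133, 0.188, 0.005]
ft_force: [-0.5, -0.7, -0.2]
grip_width: 0.181
```

>>> send_rows --steps '[{"claw":0.017,"offset":[0,0,0],"turn":0},{"claw":0.02,"offset":[0,0,0],"turn":0},{"claw":0.026,"offset":[0,0,0],"turn":0},{"claw":0.03,"offset":[0,0,0],"turn":0},{"claw":0.03,"offset":[0,0,0],"turn":0},{"claw":0.03,"offset":[0,0,-0.01],"turn":0},{"claw":0.03,"offset":[0,0,-0.03],"turn":0},{"claw":0.03,"offset":[0,0,-0.09],"turn":0},{"claw":0.045,"offset":[0,0,-0.12],"turn":0},{"claw":0.045,"offset":[0,0,-0.12],"turn":0},{"claw":0.045,"offset":[0,0,-0.12],"turn":0}]'

```text
time: 29.5
position: [0.6008, 0.0108, 0.1918]
tool_rot: [-3.134, 0.188, 0.005]
ft_force: [-0.5, 0.1, -0.8]
grip_width: 0.502
```

```bash
python3 - <<'E'
from h import *
T=get_image("top");S=get_image("scene")
pad=[(.575,.448),(.575,.219),(.41,.219),(.41,.448)]
for o in pair(T,S,pad,.011):print(*o)
C=np.zeros((400,800,3),np.uint8)
C[:,:400]=cv2.resize(T["pixels"][170:290,270:410],(400,400),interpolation=2);C[:,400:]=cv2.resize(S["pixels"][200:330,215:365],(400,400),interpolation=2)
cv2.imwrite("pics/c7.png",C)
E
python3 go.py .497 .3995 .15 102.5 360
```

```text
[  0.498   0.4   102.854   0.105] [4.96000e-01 3.99000e-01 1.02155e+02 1.02000e-01] [0.4985 0.3994 0.0149] 0.002
[ 0.442  0.399 80.833  0.105] [ 0.439  0.397 79.439  0.104] [0.4424 0.3978 0.0157] 0.0017
t 29.6 pos [0.6002 0.0107 0.1905] yaw -6.9 j7 -1.83 | offset [-0.1488, -0.3735, 0.0421] turn -1.909 rows~ 11
```

View pics/c7.png

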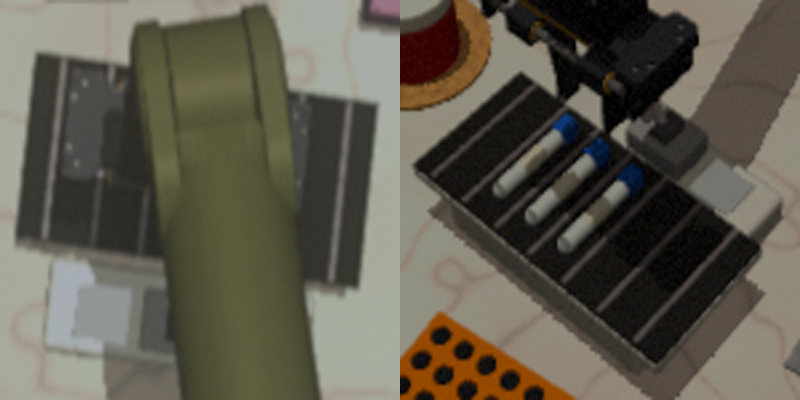

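Three tubes lie in neighbouring channels, caps to the panel. The two left on the pad are unmoved. Next is the tube at (.497,.3995), tool yaw 102.5 at grasp and 173.1 at placing, channel +66.

>>> send_rows --steps '[{"claw":0.045,"offset":[-0.149,-0.3735,0.042],"turn":-1.909},{"claw":0.045,"offset":[-0.149,-0.3735,0.042],"turn":-1.909},{"claw":0.045,"offset":[-0.149,-0.3735,0.042],"turn":-1.909},{"claw":0.045,"offset":[-0.149,-0.3735,0.042],"turn":-1.909},{"claw":0.045,"offset":[-0.149,-0.3735,0.042],"turn":-1.909},{"claw":0.045,"offset":[-0.149,-0.3735,0.042],"turn":-1.909},{"claw":0.045,"offset":[-0.149,-0.3735,0.042],"turn":-1.909},{"claw":0.045,"offset":[-0.149,-0.3735,0.042],"turn":-1.909},{"claw":0.045,"offset":[-0.149,-0.3735,0.042],"turn":-1.909},{"claw":0.045,"offset":[-0.149,-0.3735,0.042],"turn":-1.909},{"claw":0.045,"offset":[-0.149,-0.3735,0.042],"turn":-1.909},{"claw":0.045,"offset":[-0.149,-0.3735,0.042],"turn":-1.909}]'

```text
time: 31.1
position: [0.4966, 0.3992, 0.1494]
tool_rot: [-1.965, -2.442, 0.004]
ft_force: [-0.8, -0.1, 0.7]
grip_width: 0.518
```

>>> send_rows --steps '[{"claw":0.045,"offset":[0,0,0],"turn":0.0}]'

```text
time: 31.22
position: [0.4965, 0.3991, 0.1493]
tool_rot: [-1.968, -2.44, 0.004]
ft_force: [0.4, 0.1, -0.9]
grip_width: 0.515
```

```bash
python3 go.py .497 .3995 .0075 102.5 360
```

```text
t 31.23 pos [0.4965 0.3991 0.1493] yaw 102.2 j7 -0.77 | offset [-0.0002, 0.0014, 0.1418] turn -0.005 rows~ 3
```

>>> send_rows --steps '[{"claw":0.045,"offset":[0,0.001,0.06],"turn":0},{"claw":0.045,"offset":[0,0.001,0.11],"turn":0},{"claw":0.045,"offset":[0,0.001,0.134],"turn":0},{"claw":0.045,"offset":[0,0.001,0.142],"turn":0},{"claw":0.045,"offset":[0,0.001,0.142],"turn":0},{"claw":0.02,"offset":[0,0.001,0.142],"turn":0},{"claw":0.008,"offset":[0,0.001,0.142],"turn":0},{"claw":0.008,"offset":[0,0.001,0.142],"turn":0},{"claw":0.008,"offset":[0,0.001,0.142],"turn":0},{"claw":0.008,"offset":[0,0.001,0.142],"turn":0}]'

```text
time: 32.48
position: [0.4967, 0.3997, 0.0076]
tool_rot: [-1.968, -2.441, 0.004]
ft_force: [-0.3, -0.8, 1.6]
grip_width: 0.179
```

```bash
python3 go.py .6054 .0545 .15 173.1 360
```

```text
t 32.48 pos [0.4967 0.3997 0.0076] yaw 102.2 j7 -0.85 | offset [-0.3598, 0.0322, -0.1438] turn -1.237 rows~ 7
```

>>> send_rows --steps '[{"claw":0.008,"offset":[0,0,-0.04],"turn":0},{"claw":0.008,"offset":[0,0,-0.1],"turn":0},{"claw":0.008,"offset":[-0.36,0.032,-0.144],"turn":-1.237},{"claw":0.008,"offset":[-0.36,0.032,-0.144],"turn":-1.237},{"claw":0.008,"offset":[-0.36,0.032,-0.144],"turn":-1.237},{"claw":0.008,"offset":[-0.36,0.032,-0.144],"turn":-1.237},{"claw":0.008,"offset":[-0.36,0.032,-0.144],"turn":-1.237},{"claw":0.008,"offset":[-0.36,0.032,-0.144],"turn":-1.237},{"claw":0.008,"offset":[-0.36,0.032,-0.144],"turn":-1.237},{"claw":0.008,"offset":[-0.36,0.032,-0.144],"turn":-1.237},{"claw":0.008,"offset":[-0.36,0.032,-0.144],"turn":-1.237},{"claw":0.008,"offset":[-0.36,0.032,-0.144],"turn":-1.237}]'

```text
time: 33.98
position: [0.6048, 0.0557, 0.1503]
tool_rot: [-0.187, -3.13, -0.002]
ft_force: [-0.2, -0.3, 0.2]
grip_width: 0.179
```

>>> send_rows --steps '[{"claw":0.008,"offset":[0,0,0],"turn":0.0},{"claw":0.008,"offset":[0,0,0],"turn":0.0}]'

```text
time: 34.22
position: [0.6047, 0.0563, 0.1504]
tool_rot: [-0.186, -3.13, -0.002]
ft_force: [0.5, 0.7, -0.3]
grip_width: 0.182
```

```bash
python3 go.py .6054 .0545 .0705 173.1 360
```

```text
t 34.23 pos [0.6047 0.0563 0.1504] yaw 173.2 j7 0.99 | offset [-0.0014, -0.0018, 0.0799] turn 0.002 rows~ 2
```

>>> send_rows --steps '[{"claw":0.008,"offset":[-0.001,-0.002,0.04],"turn":0},{"claw":0.008,"offset":[-0.001,-0.002,0.065],"turn":0},{"claw":0.008,"offset":[-0.001,-0.002,0.075],"turn":0},{"claw":0.008,"offset":[-0.001,-0.002,0.08],"turn":0},{"claw":0.008,"offset":[-0.001,-0.002,0.08],"turn":0},{"claw":0.008,"offset":[-0.001,-0.002,0.08],"turn":0}]'

```text
time: 34.98
position: [0.6057, 0.0545, 0.0714]
tool_rot: [-0.186, -3.131, -0.002]
ft_force: [0.2, 0.1, -0.2]
grip_width: 0.178
```

>>> send_rows --steps '[{"claw":0.017,"offset":[0,0,0],"turn":0},{"claw":0.02,"offset":[0,0,0],"turn":0},{"claw":0.026,"offset":[0,0,0],"turn":0},{"claw":0.03,"offset":[0,0,0],"turn":0},{"claw":0.03,"offset":[0,0,0],"turn":0},{"claw":0.03,"offset":[0,0,-0.01],"turn":0},{"claw":0.03,"offset":[0,0,-0.03],"turn":0},{"claw":0.03,"offset":[0,0,-0.09],"turn":0},{"claw":0.045,"offset":[0,0,-0.12],"turn":0},{"claw":0.045,"offset":[0,0,-0.12],"turn":0},{"claw":0.045,"offset":[0,0,-0.12],"turn":0}]'

```text
time: 36.35
position: [0.606, 0.0542, 0.1915]
tool_rot: [-0.186, -3.132, -0.002]
ft_force: [0.1, 0.4, -0.1]
grip_width: 0.507
```

```bash
python3 - <<'E'
from h import *
T=get_image("top");S=get_image("scene")
pad=[(.575,.448),(.575,.219),(.41,.219),(.41,.448)]
for o in pair(T,S,pad,.011):print(*o)
E
python3 go.py .4405 .398 .15 80.2 360
```

```text
[ 0.442  0.402 81.338  0.099] [ 0.439  0.397 79.207  0.104] [0.4431 0.3993 0.0171] 0.0035
t 36.45 pos [0.6055 0.054  0.1904] yaw 173.2 j7 1.01 | offset [0.2043, 0.322, 0.042] turn 1.623 rows~ 9
```

>>> send_rows --steps '[{"claw":0.045,"offset":[0.2043,0.322,0.042],"turn":1.623},{"claw":0.045,"offset":[0.2043,0.322,0.042],"turn":1.623},{"claw":0.045,"offset":[0.2043,0.322,0.042],"turn":1.623},{"claw":0.045,"offset":[0.2043,0.322,0.042],"turn":1.623},{"claw":0.045,"offset":[0.2043,0.322,0.042],"turn":1.623},{"claw":0.045,"offset":[0.2043,0.322,0.042],"turn":1.623},{"claw":0.045,"offset":[0.2043,0.322,0.042],"turn":1.623},{"claw":0.045,"offset":[0.2043,0.322,0.042],"turn":1.623},{"claw":0.045,"offset":[0.2043,0.322,0.042],"turn":1.623},{"claw":0.045,"offset":[0.2043,0.322,0.042],"turn":1.623},{"claw":0.045,"offset":[0.2043,0.322,0.042],"turn":1.623},{"claw":0.045,"offset":[0.2043,0.322,0.042],"turn":1.623}]'

```text
time: 37.95
position: [0.4405, 0.3977, 0.1497]
tool_rot: [-2.397, -2.022, 0.007]
ft_force: [-0.3, 0.0, -0.2]
grip_width: 0.518
```

>>> send_rows --steps '[{"claw":0.045,"offset":[0,0,0],"turn":0.0}]'

```text
time: 38.08
position: [0.4405, 0.3976, 0.1496]
tool_rot: [-2.396, -2.023, 0.007]
ft_force: [0.7, -0.7, 0.8]
grip_width: 0.518
```

```bash
python3 go.py .4405 .3985 .0075 80.2 360
```

```text
t 38.08 pos [0.4405 0.3976 0.1496] yaw 80.3 j7 -1.17 | offset [0.0008, 0.0009, 0.1421] turn 0.002 rows~ 3
```

>>> send_rows --steps '[{"claw":0.045,"offset":[0.001,0.001,0.06],"turn":0},{"claw":0.045,"offset":[0.001,0.001,0.11],"turn":0},{"claw":0.045,"offset":[0.001,0.001,0.134],"turn":0},{"claw":0.045,"offset":[0.001,0.001,0.142],"turn":0},{"claw":0.045,"offset":[0.001,0.001,0.142],"turn":0},{"claw":0.02,"offset":[0.001,0.001,0.142],"turn":0},{"claw":0.008,"offset":[0.001,0.001,0.142],"turn":0},{"claw":0.008,"offset":[0.001,0.001,0.142],"turn":0},{"claw":0.008,"offset":[0.001,0.001,0.142],"turn":0},{"claw":0.008,"offset":[0.001,0.001,0.142],"turn":0}]'

```text
time: 39.33
position: [0.4409, 0.3988, 0.008]
tool_rot: [-2.397, -2.023, 0.006]
ft_force: [0.1, 0.4, 2.7]
grip_width: 0.182
```

```bash
python3 go.py .6107 .0982 .15 173.1 360
```

```text
t 39.33 pos [0.4409 0.3988 0.008 ] yaw 80.3 j7 -1.26 | offset [-0.2677, 0.2169, -0.1435] turn -1.619 rows~ 9
```

>>> send_rows --steps '[{"claw":0.008,"offset":[0,0,-0.04],"turn":0},{"claw":0.008,"offset":[0,0,-0.1],"turn":0},{"claw":0.008,"offset":[-0.268,0.216,-0.143],"turn":-1.619},{"claw":0.008,"offset":[-0.268,0.216,-0.143],"turn":-1.619},{"claw":0.008,"offset":[-0.268,0.216,-0.143],"turn":-1.619},{"claw":0.008,"offset":[-0.268,0.216,-0.143],"turn":-1.619},{"claw":0.008,"offset":[-0.268,0.216,-0.143],"turn":-1.619},{"claw":0.008,"offset":[-0.268,0.216,-0.143],"turn":-1.619},{"claw":0.008,"offset":[-0.268,0.216,-0.143],"turn":-1.619},{"claw":0.008,"offset":[-0.268,0.216,-0.143],"turn":-1.619},{"claw":0.008,"offset":[-0.268,0.216,-0.143],"turn":-1.619},{"claw":0.008,"offset":[-0.268,0.216,-0.143],"turn":-1.619}]'

```text
time: 40.83
position: [0.6095, 0.098, 0.1491]
tool_rot: [-0.192, -3.128, -0.003]
ft_force: [0.0, -0.0, -0.7]
grip_width: 0.178
```

>>> send_rows --steps '[{"claw":0.008,"offset":[0,0,0],"turn":0.0},{"claw":0.008,"offset":[0,0,0],"turn":0.0}]'

```text
time: 41.08
position: [0.6095, 0.0979, 0.149]
tool_rot: [-0.194, -3.128, -0.002]
ft_force: [0.4, -0.0, -0.2]
grip_width: 0.179
```

```bash
python3 go.py .6107 .0982 .0705 173.1 360
```

```text
t 41.08 pos [0.6095 0.0979 0.149 ] yaw 172.9 j7 0.91 | offset [-0.0017, 0.0004, 0.0785] turn -0.004 rows~ 2
```

>>> send_rows --steps '[{"claw":0.008,"offset":[-0.001,0,0.04],"turn":-0.004},{"claw":0.008,"offset":[-0.001,0,0.065],"turn":-0.004},{"claw":0.008,"offset":[-0.001,0,0.075],"turn":-0.004},{"claw":0.008,"offset":[-0.001,0,0.0785],"turn":-0.004},{"claw":0.008,"offset":[-0.001,0,0.0785],"turn":-0.004},{"claw":0.008,"offset":[-0.001,0,0.0785],"turn":-0.004}]'

```text
time: 41.82
position: [0.6106, 0.0982, 0.0716]
tool_rot: [-0.188, -3.13, -0.003]
ft_force: [-0.9, 0.1, 0.2]
grip_width: 0.177
```

>>> send_rows --steps '[{"claw":0.017,"offset":[0,0,0],"turn":0},{"claw":0.02,"offset":[0,0,0],"turn":0},{"claw":0.026,"offset":[0,0,0],"turn":0},{"claw":0.03,"offset":[0,0,0],"turn":0},{"claw":0.03,"offset":[0,0,0],"turn":0},{"claw":0.03,"offset":[0,0,-0.01],"turn":0},{"claw":0.03,"offset":[0,0,-0.03],"turn":0},{"claw":0.03,"offset":[0,0,-0.09],"turn":0},{"claw":0.03,"offset":[0,0,-0.14],"turn":0},{"claw":0.03,"offset":[0,0,-0.14],"turn":0}]'

```text
time: 43.08
position: [0.6139, 0.0997, 0.2179]
tool_rot: [0.188, 3.132, 0.006]
ft_force: [0.5, -1.0, -1.5]
grip_width: 0.344
```

```bash
python3 go.py .473 -.15 .21 173 180;python3 go.py .48 .25 .21 173.1 360
```

```text
t 43.08 pos [0.6139 0.0997 0.2179] yaw 173.1 j7 0.94 | offset [0.1101, -0.2647, 0.0065] turn 0.002 rows~ 5
t 43.08 pos [0.6139 0.0997 0.2179] yaw 173.1 j7 0.94 | offset [0.1509, 0.1332, 0.0079] turn 0.001 rows~ 4
```

All five are placed. Moving to the -y side of the lever and checking the tubes from there before pushing.

```bash
python3 go.py .464 -.105 .20 173.1 360
```

```text
t 43.08 pos [0.6139 0.0997 0.2179] yaw 173.1 j7 0.94 | offset [0.1244, -0.2212, 0.0166] turn 0.001 rows~ 5
```

>>> send_rows --steps '[{"claw":0.0,"offset":[0.124,-0.221,0.018],"turn":0},{"claw":0.0,"offset":[0.124,-0.221,0.018],"turn":0},{"claw":0.0,"offset":[0.124,-0.221,0.018],"turn":0},{"claw":0.0,"offset":[0.124,-0.221,0.018],"turn":0},{"claw":0.0,"offset":[0.124,-0.221,0.018],"turn":0},{"claw":0.0,"offset":[0.124,-0.221,0.018],"turn":0},{"claw":0.0,"offset":[0.124,-0.221,0.018],"turn":0},{"claw":0.0,"offset":[0.124,-0.221,0.018],"turn":0}]'

```text
time: 44.08
position: [0.4653, -0.1023, 0.1987]
tool_rot: [0.18, 3.133, 0.009]
ft_force: [-0.8, -0.7, 0.3]
grip_width: 0.005
```

```bash
cat > deck.py <<'E'
from h import *
import sys
T=get_image("top");S=get_image("scene")
c0=np.array([.5975,-.011]);y=np.radians(-6.9);R=np.array([[np.cos(y),-np.sin(y)],[np.sin(y),np.cos(y)]])
q=lambda a,b:tuple(c0+R@[a,b])
for g,n in((T,"T"),(S,"S")):
  for k in(-110,-66,-22,22,66,110):
    b=k/1000
    for t in tubefit(g,[q(.073,b-.018),q(.073,b+.018),q(-.073,b+.018),q(-.073,b-.018)],.073):
        w=[R.T@(plane(g,p,.073)[:2]-c0)*1000 for p in t[:2]]
        print(n,k,"tail",w[0].round(1),"cap",w[1].round(1),"mid",((w[0]+w[1])/2).round(1))
C=np.zeros((400,800,3),np.uint8)
C[:,:400]=cv2.resize(T["pixels"][170:290,270:410],(400,400),interpolation=2);C[:,400:]=cv2.resize(S["pixels"][200:330,215:365],(400,400),interpolation=2)
cv2.imwrite(sys.argv[1],C)
E
python3 deck.py pics/c8.png; python3 go.py .464 -.105 .106 173.1 360
```

```text
T -66 tail [ 54.7 -66.3] cap [-55.3 -66.3] mid [ -0.3 -66.3]
T -22 tail [ 54.8 -21.7] cap [-54.2 -22.1] mid [  0.3 -21.9]
T 22 tail [56.5 22.5] cap [-52.4  22.3] mid [ 2.  22.4]
T 66 tail [56.3 66.5] cap [-52.3  66.2] mid [ 2.  66.3]
T 110 tail [ 58.  110.3] cap [-51.8 110.5] mid [  3.1 110.4]
S -66 tail [ 51.6 -66.7] cap [-61.9 -66.7] mid [ -5.1 -66.7]
S -22 tail [ 53.1 -22.2] cap [-60.8 -22.8] mid [ -3.9 -22.5]
S 22 tail [53.2 22.6] cap [-59.3  21.5] mid [-3.  22.1]
S 66 tail [55.  66.8] cap [-57.9  64.9] mid [-1.5 65.8]
S 110 tail [ 55.2 110.2] cap [-58.  109.6] mid [ -1.4 109.9]
t 44.17 pos [ 0.4651 -0.103   0.1986] yaw 173.4 j7 1.65 | offset [0.0011, -0.0026, 0.0926] turn 0.005 rows~ 2
```

View pics/c8.png

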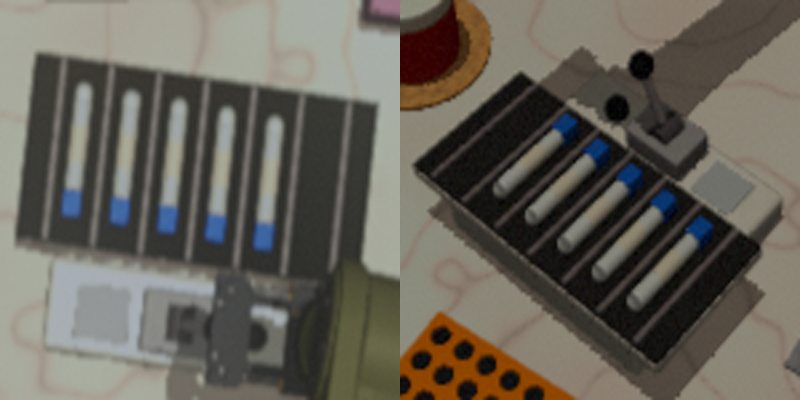

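All five tubes lie in their channels, mid-length within about 5 mm in both views, in line and with caps to the panel. Now the lever.

>>> send_rows --steps '[{"claw":0.0,"offset":[0.0,0,0.03],"turn":0},{"claw":0.0,"offset":[0,0,0.07],"turn":0},{"claw":0.0,"offset":[0,0,0.092],"turn":0},{"claw":0.0,"offset":[0,0,0.092],"turn":0},{"claw":0.0,"offset":[0,0.02,0.092],"turn":0},{"claw":0.0,"offset":[0,0.035,0.092],"turn":0},{"claw":0.0,"offset":[0,0.05,0.092],"turn":0},{"claw":0.0,"offset":[0,0.062,0.092],"turn":0},{"claw":0.0,"offset":[0,0.074,0.092],"turn":0},{"claw":0.0,"offset":[0,0.086,0.092],"turn":0},{"claw":0.0,"offset":[0,0.096,0.092],"turn":0},{"claw":0.0,"offset":[0,0.096,0.092],"turn":0}]'

```text
time: 45.68
position: [0.4765, -0.0058, 0.1071]
tool_rot: [0.179, 3.133, 0.01]
ft_force: [0.1, -0.1, -0.4]
grip_width: 0.007
```

```bash
cat > ball.py <<'E'
from h import *
import sys
S=get_image("scene");hs=hsv(S)
x0,x1,y0,y1=285,355,205,260
mm=np.zeros(hs.shape[:2],bool);mm[y0:y1,x0:x1]=(hs[...,2]<60)[y0:y1,x0:x1]
print([(c.round(1).tolist(),int(a),plane(S,c,.115).round(3).tolist()) for c,a,_ in blobs(mm,15)],"on at",proj(S,[.4804,.037,.113]).round(1),"off",proj(S,[.473,-.03,.113]).round(1))
cv2.imwrite(sys.argv[1],cv2.resize(S["pixels"][150:300,220:400],(720,600)))
E
python3 ball.py pics/c9.png; python3 go.py .4764 .0037 .106 173.1 360
```

```text
[([316.7, 229.0], 1560, [0.484, 0.017, 0.115]), ([295.8, 234.7], 74, [0.53, -0.016, 0.115])] on at [323.9 231.8] off [304.1 220.4]
t 45.73 pos [ 0.4764 -0.0065  0.107 ] yaw 173.4 j7 1.24 | offset [0.0012, 0.0101, 0.0011] turn 0.006 rows~ 1
```

View pics/c9.png

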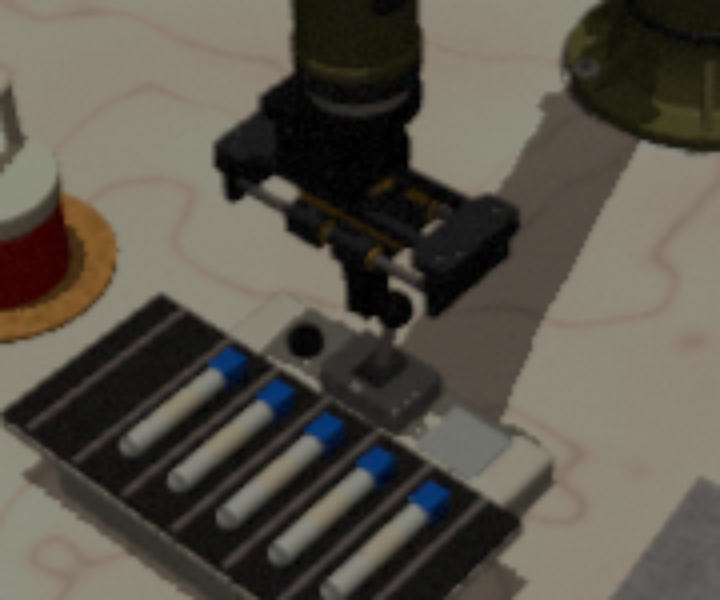

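The ball rides ahead of the fingers at crop (398,308), px (319.5,227); the on end is near (324,232). Pushing the rest in small steps.

>>> send_rows --steps '[{"claw":0.0,"offset":[0,0.004,0],"turn":0},{"claw":0.0,"offset":[0,0.008,0],"turn":0},{"claw":0.0,"offset":[0,0.011,0],"turn":0},{"claw":0.0,"offset":[0,0.013,0],"turn":0},{"claw":0.0,"offset":[0,0.013,0],"turn":0}]'

```text
time: 46.35
position: [0.4778, 0.0067, 0.1071]
tool_rot: [0.18, 3.133, 0.01]
ft_force: [-0.2, 0.4, 0.1]
grip_width: 0.008
```

>>> send_rows --steps '[{"claw":0.0,"offset":[0,0.002,0],"turn":0},{"claw":0.0,"offset":[0,0.004,0],"turn":0},{"claw":0.0,"offset":[0,0.004,0],"turn":0}]'

```text
time: 46.72
position: [0.4783, 0.011, 0.1071]
tool_rot: [0.179, 3.133, 0.01]
ft_force: [-0.5, -0.5, 0.0]
grip_width: 0.006
```

```bash
python3 ball.py pics/c10.png
```

```text
[([320.2, 228.3], 1726, [0.477, 0.023, 0.115]), ([296.0, 235.1], 65, [0.53, -0.015, 0.115])] on at [323.9 231.8] off [304.1 220.4]
```

View pics/c10.png

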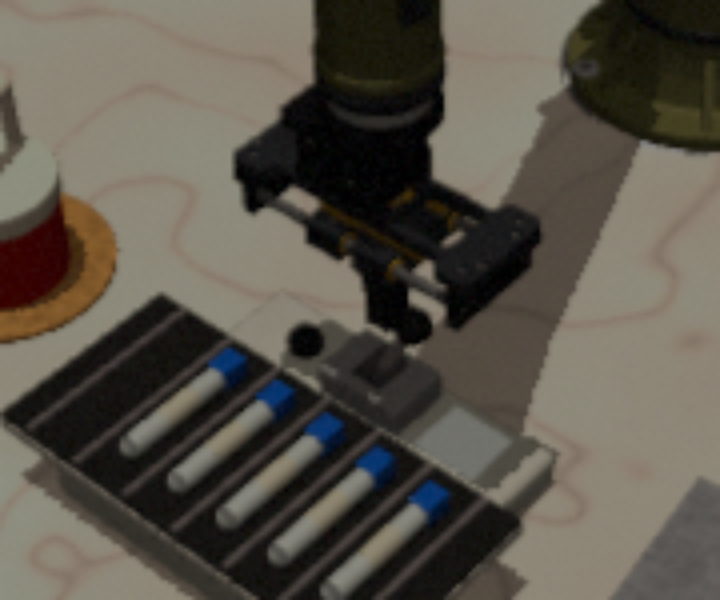

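The ball is now at px (324,231.8), matching the on end (323.9,231.8). One small further push to feel the stop, then retreat.

>>> send_rows --steps '[{"claw":0.0,"offset":[0,0.001,0],"turn":0},{"claw":0.0,"offset":[0,0.002,0],"turn":0},{"claw":0.0,"offset":[0,0.002,0],"turn":0}]'

```text
time: 47.15
position: [0.4786, 0.013, 0.1071]
tool_rot: [0.179, 3.133, 0.01]
ft_force: [0.4, -1.0, -0.9]
grip_width: 0.006
```

>>> send_rows --steps '[{"claw":0.0,"offset":[0,-0.01,0],"turn":0},{"claw":0.0,"offset":[0,-0.025,0],"turn":0},{"claw":0.0,"offset":[0,-0.04,-0.02],"turn":0},{"claw":0.0,"offset":[0,-0.05,-0.06],"turn":0},{"claw":0.0,"offset":[0,-0.05,-0.12],"turn":0},{"claw":0.0,"offset":[0,-0.11,-0.14],"turn":0},{"claw":0.0,"offset":[0,-0.15,-0.14],"turn":0},{"claw":0.0,"offset":[0,-0.15,-0.14],"turn":0},{"claw":0.0,"offset":[0,-0.15,-0.14],"turn":0}]'

```text
time: 48.28
position: [0.4608, -0.1368, 0.246]
tool_rot: [0.18, 3.133, 0.011]
ft_force: [0.3, 0.4, -0.5]
grip_width: 0.006
```

```bash
python3 ball.py pics/x.png; python3 deck.py pics/y.png; python3 - <<'E'
from h import *
S=get_image("scene");cv2.imwrite("pics/c11.png",cv2.resize(S["pixels"][130:380,170:510],(800,588)))
E
```

```text
[([309.4, 247.2], 552, [0.547, 0.038, 0.115]), ([295.9, 234.6], 69, [0.529, -0.016, 0.115])] on at [323.9 231.8] off [304.1 220.4]
T -66 tail [ 54.7 -66. ] cap [-55.3 -66.5] mid [ -0.3 -66.3]
T -22 tail [ 54.8 -21.7] cap [-54.2 -22.1] mid [  0.3 -21.9]
T 22 tail [56.5 22.7] cap [-52.4  22.1] mid [ 2.  22.4]
T 66 tail [56.3 66.5] cap [-52.3  66. ] mid [ 2.  66.3]
T 110 tail [ 58.  110.2] cap [-51.8 110.6] mid [  3.1 110.4]
S -66 tail [ 51.6 -66.7] cap [-61.9 -66.9] mid [ -5.2 -66.8]
S -22 tail [ 51.4 -22.2] cap [-60.9 -22.9] mid [ -4.8 -22.6]
S 22 tail [55.  22.5] cap [-59.2  21.8] mid [-2.1 22.1]
S 66 tail [55.  66.6] cap [-57.8  65.3] mid [-1.4 65.9]
S 110 tail [ 55.2 110.2] cap [-58.  109.6] mid [ -1.4 109.9]
```

View pics/c11.png

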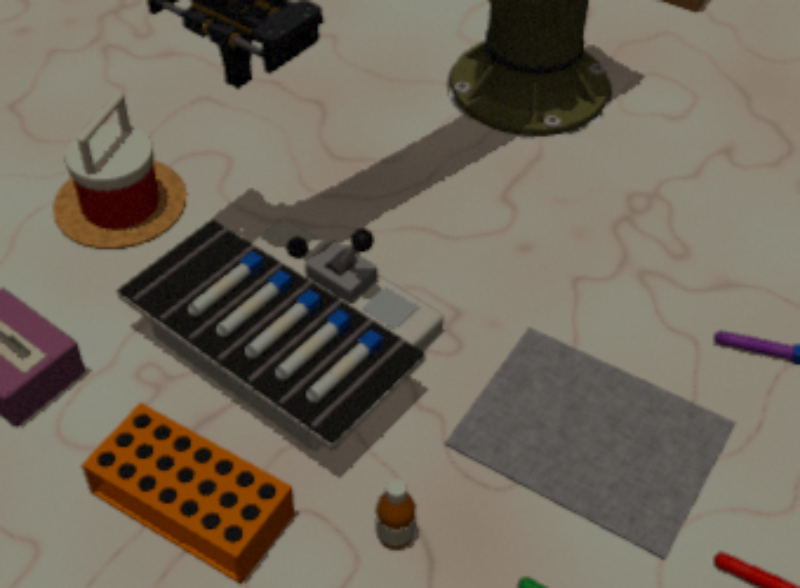

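```bash
python3 - <<'E'
from h import *
T=get_image("top");S=get_image("scene");h=hsv(T)
for p in [(x,y) for x in(.4804,) for y in(.037,)]:
    print("expected top",proj(T,[.4804,.037,.113]))
m=np.zeros((480,640),bool);m[255:285,305:345]=(h[...,2]<50)[255:285,305:345]
for c,a,_ in blobs(m,12):
    P,e=tri(T,c,S,(323.9,232));print(c,a,P.round(4),round(e,4), "rocker y", -(P[0]-.5975)*np.sin(np.radians(-6.9))+(P[1]+.011)*np.cos(np.radians(6.9)))
E
```

```text
expected top [320.23779619 265.77884943]
```

```bash
python3 - <<'E'
from h import *
T=get_image("top");S=get_image("scene");h=hsv(T)
c0=np.array([.5975,-.011])
print(h[258:274:3,308:335:3,2])
m=np.zeros((480,640),bool);m[255:285,308:345]=(h[...,2]<75)[255:285,308:345]
for c,a,_ in blobs(m,12):
    P,e=tri(T,c,S,(323.9,232));print(c,a,P.round(4),round(e,4), "rocker y", -(P[0]-.5975)*np.sin(np.radians(-6.9))+(P[1]+.011)*np.cos(np.radians(6.9)))
E
```

```text
[[151 152 151 182 129 139 138 135 136]
 [152 152 158 166  70  83 138 104 110]
 [153 152 154  70  58  55  91  82  84]
 [153 153 146  69  55  52  78  96  96]
 [152 151 138 118  66 107 134  70  86]
 [176 167 177 168 131 138 135 135 120]]
[321.03030303 265.37878788] 66 [0.4808 0.0359 0.1119] 0.0023 rocker y 0.032589849433337384
[335.5 267. ] 16 [0.4694 0.0107 0.0897] 0.0317 rocker y 0.006107229020846552
```

The ball triangulates to rocker y = +32.6 mm at height 112 mm, which is fully on (expected +33.5 and 113 mm). Handing in.

```bash
python3 -c "from bench import close_job;print(close_job())"
```

```text
the job is handed in; nothing more can be done
None
```

The job is done and handed in at about 49 s of robot time, with every step carried out in the order asked.

- **Canister:** I lifted it off the rocker by its handle and stood it on the cork mat. The last scene picture shows it upright, with cork visible on the sides in view.
- **Tubes:** Five were present. They lie in channels -66, -22, 22, 66 and 110, caps towards the control panel and in line with the channels. The final check puts each tube's middle within about 5 mm of the channel centre along its length. The two cameras differ by 3 to 5 mm there, within the "roughly centred" asked. The pad is empty.
- **Lever:** I pushed it last, after a check that all the tubes were laid. The ball triangulated to y = +32.6 mm in the rocker frame at 112 mm height, where fully on would be about +33.5 mm and 113 mm. I felt no clear end stop, so this rests on the cameras.
- **Other things:** The bottle, tissues, rack and coloured look-alikes were not touched and look unmoved in the parts the last pictures cover.

None of the tubes appeared to be knocked aside while I worked. No check failed, though the two views put the lying tubes 4 to 6 mm too high when triangulated. I used the stated height there, and the grip width confirmed each grasp.

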